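Turn the fixture plate pad side up and centre the bearing on it

TASK

The reversible fixture plate sits on its three pins with the ribbed side up. Turn it over so that the round pad faces up and seat it flat and fully home on the three pins again, then set the ball bearing flat on the pad, centred so that no edge of it overhangs. Leave the wooden block, the standing bolt and the tape measure where they are.

Things in the scene. Friction and masses are not known exactly. Their poses are not given: they have to be found in the camera images.
- plate_center (a point): Centre, half-way through the thickness, of the loose aluminium plate (0.32 kg): 64 mm wide along its x, 120 mm long along its y, 12 mm thick along its z. Up at the start is its +z side with two steel ribs along x, 56 mm long, 8 mm wide, 6 mm proud, at y = -13 and +13 mm. Its -z side carries the round pad. The rest of both faces and the edges is plain.
- plate_single_hole (a point): Middle of the plate's single hole, at (0, +48, 0) mm in the plate's axes; a pair of holes lies at (-18, -48) and (+18, -48) mm. All are 11 mm through holes. The pattern is mirrored in x, not in y: either face can be up, but each goes onto the pins only one way round.
- pad_face (a point): Centre of the outer face of the plate's round pad, a steel disc 60 mm in diameter and 5 mm proud at the middle of the plate's -z side; 11 mm from the plate's centre. It faces down at the start.
- fixture: Fixed base; origin at bench level under its middle, z up. Foot 56x140x8 mm; rails 46 (x) by 24 mm (y) at y = -48 and +48 mm, tops 45 mm up, open between (ribs or pad hang free). Tapered 8 mm pins stand 10 mm above the rails at (-18,-48), (18,-48) and (0,+48) mm. The seated plate's centre is 51 mm above the bench; it overhangs the rails by 9 mm on each x side.
- stand: Fixed wooden stand that can hold the plate upright on a short end (an aid; its use is free); origin at bench level under its middle. Foot 60x90x8 mm; two cheeks 50 mm long leave a slot along x, 16 mm wide in y, floor 8 mm and top 36 mm above the bench, mouth flared. A plate standing in it has its centre 68 mm above the bench and may lean up to 0.2 rad.
- bearing_center (a point): Centre of the ball bearing, steel, 52 mm in diameter, 18 mm high, lying flat on the bench at the start; this point is half-way up (9 mm). 0.3 kg.
- block_center (a point): Centre of a wooden packing block (bystander, loose), 45 x 90 x 32 mm (x, y, z), lying next to the bearing; half-way up.
- bolt_center (a point): Centre of a steel bolt standing on its head (bystander, loose) next to the bearing on the side away from the block, 27 mm across the head and 60 mm high; half-way up.
- tape_center (a point): Centre of a tape measure (bystander, loose), 58 x 74 x 35 mm (x, y, z), lying beyond the fixture; half-way up.
- bench_vise: The bench vise, fixed: an obstacle. On the bench it fills x 0.22 to 0.48 m, y -0.22 to 0.0 m, its jaws up to 0.155 m high (x below 0.42 m), its rear below 0.13 m.

How it is judged:
By the outcome, as a careful person would: the job done as asked, in the order asked, and still so for the second after the job is handed in, with the robot touching nothing.
It also fails if it takes over 72 s, if anything falls off the work surface, if the arm or the gripper's body presses on something with over 40 N, if the wrist force passes 120 N, or if a joint passes its speed limit or range.

ROBOT

A 7-joint arm with a two-finger parallel gripper is mounted at the origin on a cart in front of the work surface, level with it; the furniture and walls round the work are solid. World frame = base frame: x ahead of the robot, y to its left, z up, the work surface at z = 0. Lengths are in m, angles in rad, forces in N, time in s.
With the tool pointing down it reaches from about 0.35 to 0.9 m from the base axis. Payload 8.1 kg.
Tool frame: the origin (TCP) lies on the front face of the gripper's body, between the roots of the fingers; the fingertips stand 66 mm ahead of it and the grasp point (between the pads) lies 47 mm ahead of it; z points along the fingers, y is the line along which they close (so a half turn about z gives the same grasp; the last joint's range is limited). The gripper opens to 92 mm and grips with 3 to 60 N. Pads are 19 mm wide; open, the fingers measure 130 mm over their backs; the gripper's body (75 mm by 190 mm) begins 47 mm behind the grasp point.
Start: joints at [1.143, 0.434, 0.025, 1.573, -0.012, 1.134, -0.075], TCP at [0.199, -0.592, 0.292] pointing down, gripper open.
Joint ranges: [-2.62, 2.62], [-0.44, 2.09], [-1.27, 1.32], [0.08, 2.57], [-1.32, 4.46], [0.12, 2], [-2.74, 2.74]. Speed limits (rad/s): [2.22, 2.22, 3.01, 3.01, 3.14, 3.14, 3.14].

INTERFACE

Orientations are given as a 3x3 rotation matrix whose columns are the frame's x, y, z axes.
In Python, from bench import bot gives the robot as it stands.
- The arm moves only by the tool jog_arm, never from a script. Its argument "motion" is one flat list of numbers, 7 for each row, row after row: the shift along the tool's x, y, z in mm, then the turn, a rotation vector about the tool's x, y, z in degrees, then the opening, from -1 (shut) to 1 (fully open). A call has 1 to 5 rows; each row is the pose to reach, as a shift and turn from the pose commanded when the call began, along the tool's axes at that moment; what a row does not reach only later rows make up. A row lasts 1/10 s, in which the tool goes at most 50 mm and 8.59 degrees, less where a joint would pass 70% of its speed; a pose out of reach is approached as far as the arm can. A call with a gripper value outside its range is refused whole. The fingers move at their own pace and stop on an object; the grip force is fixed at half the most. Time passes only in rows, so rows that repeat a pose let the fingers close. It gives the time, the measured TCP pose, the force, the opening and the grip force at its end, in the units of the state.
- bot.get_obs(): the state, without advancing time (a new reading comes with each control period).
- bot.read_camera(name): name is "scene" or "top" or "wrist"; returns a dict with "image" (420x560x3 uint8, red, green, blue), "z_map" (420x560 float32, m along the optical axis (not along the pixel's ray), 0 where there is no reading), "camera_matrix" (3x3 intrinsics, pixels), "rvec" (rotation vector, rad) and "tvec" (3), from world to camera coordinates, as OpenCV has them; the wrist camera has in their place "hand_eye" (4x4, takes a point from camera to tool coordinates, whose origin is the TCP and whose axes are the flange's). Camera axes: x right, y down, z forward; pixel columns grow to the right and rows downward; lengths in m; the calibration is good to about 2 mm. A picture is of the moment at which its call begins: read the wrist's pose just before it.
- bot.finish_job(): hands the job in; it is judged then, once.
The state is a dict: "t": time; "q": joint angles; "joint_vel": joint speeds; "joint_torque": joint torques, N m; "tcp_pos": TCP position; "eef_rot": TCP orientation; "wrist_force": force on the tool from outside, world axes, zero at the start; "wrist_torque": the same for the moment, N m; "width": finger opening in m; "finger_force": force on a finger pad.
Only numpy, scipy, OpenCV 4.12 (cv2) and the standard library are available. Lean on these libraries where they do the work, as an engineer would, in place of code of your own. Each camera call takes 0.05 s, during which the arm holds its last target. There are 200 camera calls.

## Working session

There is one attempt and no reset: what is moved stays moved. The work goes in short steps, Python scripts to look and compute and a tool call to move; the robot and the scene stay as the last step left them, time stands still between calls to the robot, and variables do not carry over. Pictures are saved under pics/ and viewed, at most 10 in all, crops included, and the job is handed in when it is done.

Besides the shell and the picture viewer there is one more tool, called after "Call:" as name(argument=value, ...), one argument or row to a line, values as JSON. jog_arm: Moves the arm, as the interface text tells. Its arguments: {"type":"object","properties":{"motion":{"type":"array","items":{"type":"number"}}},"required":["motion"]}

```bash
mkdir -p pics; cat > h.py <<'E'
import numpy as np, cv2
from bench import bot
def cam(n):
    o=bot.get_obs(); c=bot.read_camera(n); K=c["camera_matrix"]
    if n=="wrist":
        T=np.eye(4);T[:3,:3]=o["eef_rot"];T[:3,3]=o["tcp_pos"];M=T@np.array(c["hand_eye"])
    else:
        W=np.eye(4);W[:3,:3]=cv2.Rodrigues(np.array(c["rvec"],float))[0];W[:3,3]=np.ravel(c["tvec"]);M=np.linalg.inv(W)
    z=c["z_map"];v,u=np.mgrid[:z.shape[0],:z.shape[1]]
    P=np.stack([(u-K[0,2])/K[0,0]*z,(v-K[1,2])/K[1,1]*z,z],-1)@M[:3,:3].T+M[:3,3]
    P[z==0]=np.nan
    return c["image"],P,K,M
def save(n,im): cv2.imwrite("pics/"+n,im[:,:,::-1])
E
python3 - <<'E'
from h import *
print({k:np.round(v,3) for k,v in bot.get_obs().items()})
a=[]
for n in("scene","top"):
    im,P,K,M=cam(n);save(n+".png",im);np.savez(n+".npz",im=im,P=P,K=K,M=M)
    print(n,np.round(M,2))
E
```

```text
{'t': np.float64(0.0), 'q': array([ 1.143,  0.435,  0.025,  1.574, -0.012,  1.134, -0.075]), 'joint_vel': array([-0.   ,  0.   ,  0.   ,  0.002,  0.002, -0.001,  0.001]), 'joint_torque': array([-2.0000e-03, -6.6785e+01,  9.8400e-01, -3.1447e+01, -6.1000e-02,
        4.3000e-02,  0.0000e+00]), 'tcp_pos': array([ 0.199, -0.592,  0.291]), 'eef_rot': array([[ 0.948,  0.319, -0.001],
       [ 0.319, -0.948,  0.001],
       [-0.   , -0.002, -1.   ]]), 'wrist_force': array([0.59 , 0.005, 0.403]), 'wrist_torque': array([ 0.044,  0.013, -0.017]), 'finger_force': np.float64(0.0), 'width': np.float64(0.092)}
scene [[-0.89 -0.25  0.39  0.13]
 [-0.46  0.48 -0.75  0.74]
 [ 0.   -0.84 -0.54  0.56]
 [ 0.    0.    0.    1.  ]]
top [[-0.02 -1.    0.08  0.47]
 [-1.    0.02  0.02 -0.04]
 [-0.03 -0.08 -1.    0.98]
 [ 0.    0.    0.    1.  ]]
```

View pics/top.png

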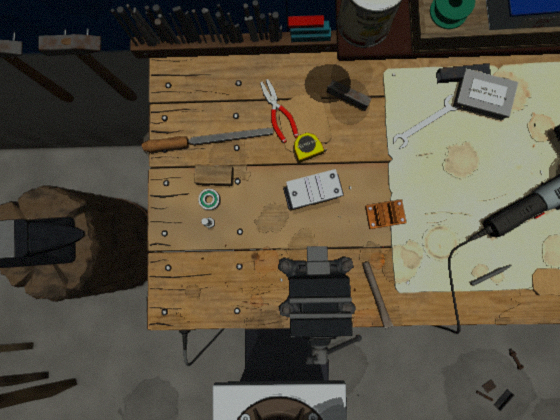

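View pics/scene.png

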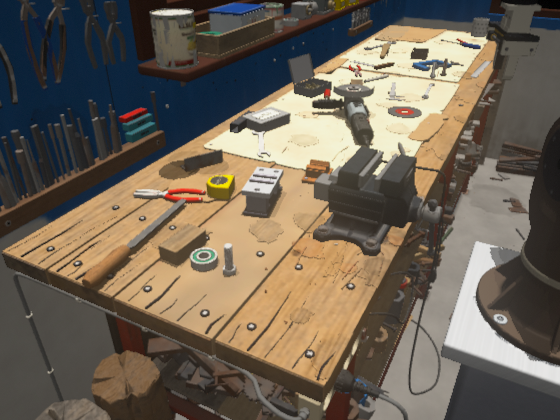

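The top view shows the plate on its fixture at (315,188), the stand at (386,214), the bearing at (209,198) between block (213,174) and bolt (208,222), and the tape at (308,146). The scene view agrees, with the vise nearest the robot.

```bash
python3 - <<'E'
from h import *
d=np.load("top.npz");P=d["P"];im=d["im"];print(d["K"].round(1).tolist())
def rep(n,r,lo,hi):
    y0,y1,x0,x1=r;m=np.zeros(P.shape[:2],bool);m[y0:y1,x0:x1]=1
    m&=(P[...,2]>lo)&(P[...,2]<hi);Q=P[m]
    c,s,a=cv2.minAreaRect(Q[:,:2].astype(np.float32)*1000)
    b=cv2.boxPoints((c,s,a))
    print(n,m.sum(),np.round(Q.mean(0),4),"z",np.percentile(Q[:,2],[5,50,95]).round(4),"rect",np.round(c,1),np.round(s,1),round(a,1),np.round(b).tolist())
print("bench z",np.nanmedian(P[225:240,250:280,2]))
rep("plate",(165,215,275,350),.04,.09)
rep("stand",(195,235,360,412),.02,.06)
rep("bearing",(186,211,196,222),.01,.03)
rep("block",(162,187,190,237),.02,.05)
rep("bolt",(212,232,198,218),.03,.09)
rep("tape",(128,162,288,330),.02,.06)
a=cv2.resize(im[160:240,270:415],None,fx=5,fy=5,interpolation=cv2.INTER_CUBIC);save("c1.png",a)
E
```

```text
[[398.5, 0.0, 283.3], [0.0, 398.5, 214.8], [0.0, 0.0, 1.0]]
bench z -0.001228491429846823
plate 1419 [ 0.6117 -0.0952  0.057 ] z [0.0527 0.0569 0.0629] rect [612.3 -95.2] [ 64.3 119.9] 13.0 [[568.0, -44.0], [595.0, -161.0], [657.0, -146.0], [630.0, -30.0]]
stand 345 [ 0.552  -0.269   0.0318] z [0.0238 0.0329 0.0377] rect [ 552.4 -270.3] [49.8 52.4] 8.4 [[524.0, -248.0], [532.0, -300.0], [581.0, -293.0], [573.0, -241.0]]
bearing 312 [0.598  0.1608 0.0157] z [0.0124 0.0155 0.0189] rect [598.5 160.6] [50.9 50.4] 46.9 [[563.0, 159.0], [599.0, 125.0], [634.0, 162.0], [597.0, 196.0]]
block 703 [0.6561 0.1466 0.0311] z [0.0281 0.0312 0.034 ] rect [656.8 147.7] [90.4 45.5] 86.7 [[632.0, 104.0], [677.0, 101.0], [682.0, 191.0], [637.0, 194.0]]
bolt 50 [0.5405 0.1603 0.0536] z [0.0334 0.0581 0.0607] rect [540.4 161.1] [14.7 14. ] 88.5 [[533.0, 154.0], [547.0, 154.0], [548.0, 168.0], [534.0, 169.0]]
tape 594 [ 0.7192 -0.0833  0.0332] z [0.028  0.0335 0.0368] rect [725.1 -85.5] [59.2 72.6] 20.5 [[685.0, -62.0], [710.0, -130.0], [765.0, -109.0], [740.0, -41.0]]
```

View pics/c1.png

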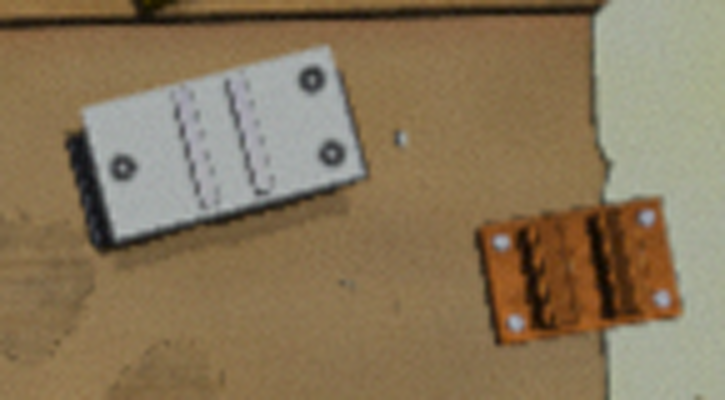

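The crop shows the plate's single hole at the left (+y world) and the pair at the right. The ribs run across it, and the stand's slot lies roughly along world x.

My plan has four steps:
1. Grip the plate across its width with the tool leaning 45°, and stand it in the slot.
2. Regrip it from above and turn it 180°.
3. Take it again with a leaning grip.
4. Lay it pad-up on the pins.

```bash
cat >> h.py <<'E'
from scipy.spatial.transform import Rotation as Ro, Slerp
Z=np.array([0,0,1.])
def yawv(d): a=np.radians(d); return np.array([np.cos(a),np.sin(a),0])
def Rt(y,z): z=z/np.linalg.norm(z); y=y/np.linalg.norm(y); return np.stack([np.cross(y,z),y,z],1)
def go(p,R,N=1,p0=None,R0=None):
    "print N relative call targets from current to pose (TCP p,R)"
    o=bot.get_obs(); p0=np.array(o["tcp_pos"]) if p0 is None else p0; R0=np.array(o["eef_rot"]) if R0 is None else R0
    s=Slerp([0,1],Ro.from_matrix([R0,R]))
    for i in range(N):
        a,b=i/N,(i+1)/N; Ra=s(a).as_matrix()
        d=Ra.T@((p-p0)*(b-a))*1000; w=np.degrees((s(a).inv()*s(b)).as_rotvec())
        print("  row",np.round(d,1).tolist(),np.round(w,1).tolist(),"|d|%.0f |w|%.0f"%(np.linalg.norm(d),np.linalg.norm(w)))
def ray(K,M,u,v,z):
    d=M[:3,:3]@np.array([(u-K[0,2])/K[0,0],(v-K[1,2])/K[1,1],1]); return M[:3,3]+d*(z-M[2,3])/d[2]
def st(): 
    o=bot.get_obs(); print("t%.1f"%o["t"],"q",o["q"].round(2),"p",o["tcp_pos"].round(4),"z",o["eef_rot"][:,2].round(3),"y",o["eef_rot"][:,1].round(3),"F",o["wrist_force"].round(1),"w %.4f f %.1f"%(o["width"],o["finger_force"]))
E
python3 - <<'E'
from h import *
d=np.load("top.npz");K,M=d["K"],d["M"]
s=[ray(K,M,270+a/5,160+b/5,.008) for a,b in((502,242),(647,217),(515,322),(662,298))]
print("screws",np.round(s,4).tolist(),"c",np.mean(s,0).round(4))
h=[ray(K,M,270+a/5,160+b/5,.057) for a,b in((122,168),(312,80),(332,153))]
print("holes",np.round(h,4).tolist())
px=yawv(13);py=np.array([-px[1],px[0],0]);R=Rt(px,-py-Z)
g=np.array([.612,-.095,.051]);go(g-R[:,2]*.20,R,4)
E
```

```text
screws [[0.5658, -0.2337, 0.008], [0.5764, -0.3044, 0.008], [0.5266, -0.2384, 0.008], [0.5367, -0.3099, 0.008]] c [ 0.5513 -0.2716  0.008 ]
holes [[0.5998, -0.0489, 0.057], [0.6392, -0.1387, 0.057], [0.6045, -0.1469, 0.057]]
  row [140.9, -120.0, 24.9] [-8.3, -9.1, -19.9] |d|187 |w|23
  row [174.4, -65.2, -14.1] [-8.3, -9.1, -19.9] |d|187 |w|23
  row [180.6, 1.9, -47.3] [-8.3, -9.1, -19.9] |d|187 |w|23
  row [158.5, 70.2, -69.4] [-8.3, -9.1, -19.9] |d|187 |w|23
```

Call:
jog_arm(
  motion=[141,-120,25,-8.3,-9,-20,1,141,-120,25,-8.3,-9,-20,1,141,-120,25,-8.3,-9,-20,1,141,-120,25,-8.3,-9,-20,1,141,-120,25,-8.3,-9,-20,1],
)

```text
t: 0.6
tcp_pos: [0.2981, -0.4283, 0.2664]
eef_rot: [[0.769, 0.636, -0.066], [0.614, -0.764, -0.198], [-0.176, 0.112, -0.978]]
wrist_force: [-0.5, -0.3, -0.1]
width: 0.0923
finger_force: 0.0
```

Call:
jog_arm(
  motion=[174,-65,-14,-8.3,-9,-20,1,174,-65,-14,-8.3,-9,-20,1,174,-65,-14,-8.3,-9,-20,1,174,-65,-14,-8.3,-9,-20,1,174,-65,-14,-8.3,-9,-20,1],
)

```text
t: 1.1
tcp_pos: [0.3927, -0.2709, 0.2419]
eef_rot: [[0.494, 0.868, -0.056], [0.785, -0.473, -0.401], [-0.374, 0.154, -0.915]]
wrist_force: [0.6, -1.1, -0.2]
width: 0.0919
finger_force: 0.0
```

Call:
jog_arm(
  motion=[180,2,-47,-8.3,-9,-20,1,180,2,-47,-8.3,-9,-20,1,180,2,-47,-8.3,-9,-20,1,180,2,-47,-8.3,-9,-20,1,180,2,-47,-8.3,-9,-20,1],
)

```text
t: 1.6
tcp_pos: [0.487, -0.1125, 0.2171]
eef_rot: [[0.165, 0.986, 0.026], [0.812, -0.121, -0.57], [-0.559, 0.116, -0.821]]
wrist_force: [0.1, 0.4, 0.0]
width: 0.0916
finger_force: 0.0
```

Call:
jog_arm(
  motion=[158,70,-69,-8.3,-9,-20,1,158,70,-69,-8.3,-9,-20,1,158,70,-69,-8.3,-9,-20,1,158,70,-69,-8.3,-9,-20,1,158,70,-69,-8.3,-9,-20,0.8],
)

```text
t: 2.1
tcp_pos: [0.5803, 0.0454, 0.1925]
eef_rot: [[-0.164, 0.972, 0.168], [0.692, 0.235, -0.682], [-0.703, 0.004, -0.712]]
wrist_force: [0.4, -0.3, 0.8]
width: 0.0874
finger_force: 0.0
```

```bash
python3 - <<'E'
from h import *
st()
im,P,K,M=cam("wrist");save("w1.png",im);np.savez("w1.npz",im=im,P=P,K=K,M=M)
m=(P[...,2]>.05)&(P[...,2]<.068)&(abs(P[...,0]-.612)<.09)&(abs(P[...,1]+.095)<.1)
Q=P[m];c,s,a=cv2.minAreaRect(Q[:,:2].astype(np.float32)*1000);print(m.sum(),c,s,a,np.percentile(Q[:,2],[10,50,90]))
E
```

```text
t2.1 q [-0.27  0.62 -0.39  1.83  0.97  1.32 -0.95] p [0.5803 0.0454 0.1925] z [ 0.168 -0.682 -0.712] y [0.972 0.235 0.004] F [ 0.4 -0.3  0.8] w 0.0874 f 0.0
4704 (610.9352416992188, -94.29119873046875) (64.07652282714844, 120.15440368652344) 13.061053276062012 [0.05413503 0.0554877  0.06078782]
```

View pics/w1.png

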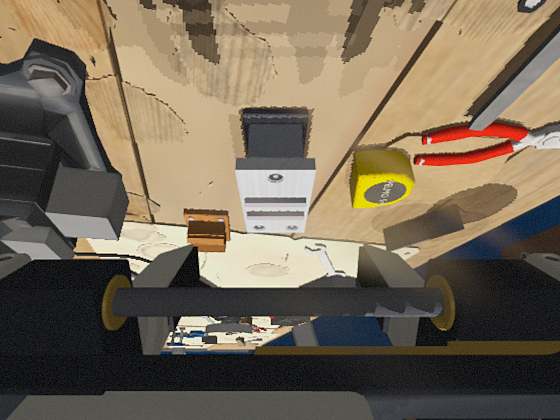

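The wrist view shows the plate in front of the open gripper at (277,195). The stand is at (207,230) and the tape at (383,177), and the fit agrees with the top camera.

```bash
python3 - <<'E'
from h import *
px=yawv(13.05);py=np.array([-px[1],px[0],0]);R=Rt(px,-py-Z)
g=np.array([.6112,-.0948,.051]);go(g-R[:,2]*.047,R,1)
E
```

```text
row [0.3, -0.9, 153.1] [0.4, -0.2, 0.1] |d|153 |w|0
```

Call:
jog_arm(
  motion=[0,-1,40,0.4,0,0,0.9,0,-1,80,0.4,0,0,0.9,0,-1,115,0.4,0,0,0.9,0,-1,140,0.4,0,0,0.9,0,-1,153,0.4,0,0,0.9],
)

```text
t: 2.65
tcp_pos: [0.6016, -0.0687, 0.0847]
eef_rot: [[-0.159, 0.975, 0.154], [0.69, 0.221, -0.69], [-0.707, -0.004, -0.708]]
wrist_force: [-1.0, -0.2, -1.0]
width: 0.0869
finger_force: 0.0
```

Call:
jog_arm(
  motion=[0,0,0,0,0,0,-1,0,0,0,0,0,0,-1,0,0,0,0,0,0,-1,0,0,0,0,0,0,-1,0,0,0,0,0,0,-1],
)

```text
t: 3.15
tcp_pos: [0.6034, -0.0619, 0.0865]
eef_rot: [[-0.161, 0.974, 0.162], [0.691, 0.228, -0.686], [-0.705, 0.001, -0.71]]
wrist_force: [-1.9, 4.1, 5.9]
width: 0.0635
finger_force: 30.0
```

```bash
python3 - <<'E'
from h import *
st(); o=bot.get_obs();p=o["tcp_pos"];R0=o["eef_rot"]
# lift, then stand pose
sy=8.;sx=yawv(sy);sv=np.array([-sx[1],sx[0],0]);R=Rt(sx,sv-Z)
print("lift",(R0.T@[0,0,100]).round(1))
s=np.array([.5515,-.271,.068+.05]);p1=p+[0,0,.1]
go(s-R[:,2]*.047+sx*.006,R,3,p1,R0)
E
```

```text
t3.1 q [-0.15  0.76 -0.29  1.91  1.18  1.11 -1.05] p [ 0.6034 -0.0619  0.0865] z [ 0.162 -0.686 -0.71 ] y [0.974 0.228 0.001] F [-1.9  4.1  5.9] w 0.0635 f 30.0
lift [-70.5   0.1 -71. ]
  row [-45.0, -31.8, 61.2] [0.0, 29.9, 1.9] |d|82 |w|30
  row [-70.6, -29.8, 30.4] [0.0, 29.9, 1.9] |d|82 |w|30
  row [-77.2, -27.2, -9.1] [0.0, 29.9, 1.9] |d|82 |w|30
```

Call:
jog_arm(
  motion=[-7,0,-7,0,0,0,-1,-20,0,-20,0,0,0,-1,-40,0,-40,0,0,0,-1,-60,0,-60,0,0,0,-1,-70.5,0,-71,0,0,0,-1],
)

```text
t: 3.65
tcp_pos: [0.6032, -0.063, 0.188]
eef_rot: [[-0.16, 0.974, 0.161], [0.691, 0.227, -0.686], [-0.705, 0.001, -0.709]]
wrist_force: [-0.0, -0.0, -2.8]
width: 0.064
finger_force: 30.0
```

Call:
jog_arm(
  motion=[-11,-8,15,0,7.5,0.5,-1,-22,-16,30,0,15,1,-1,-34,-24,46,0,22.5,1.5,-1,-45,-32,61,0,30,2,-1,-45,-32,61,0,30,2,-1],
)

```text
t: 4.15
tcp_pos: [0.5866, -0.1545, 0.1742]
eef_rot: [[-0.173, 0.983, 0.06], [0.951, 0.182, -0.249], [-0.256, 0.014, -0.967]]
wrist_force: [-1.9, -2.3, -3.8]
width: 0.0638
finger_force: 30.0
```

Call:
jog_arm(
  motion=[-17,-7,8,0,7.5,0.5,-1,-35,-15,15,0,15,1,-1,-53,-22,23,0,22.5,1.5,-1,-71,-30,30,0,30,2,-1,-71,-30,30,0,30,2,-1],
)

```text
t: 4.65
tcp_pos: [0.5717, -0.2337, 0.1591]
eef_rot: [[-0.148, 0.989, -0.03], [0.953, 0.151, 0.263], [0.265, 0.01, -0.964]]
wrist_force: [-0.5, -1.6, -4.3]
width: 0.0638
finger_force: 30.0
```

```bash
python3 - <<'E'
from h import *
st()
sy=8.;sx=yawv(sy);sv=np.array([-sx[1],sx[0],0]);R=Rt(sx,sv-Z)
s=np.array([.5515,-.271,.068+.05])
go(s-R[:,2]*.047+sx*.006,R,1)
im,P,K,M=cam("top");save("t2.png",im[130:270,260:440])
E
```

```text
t4.7 q [ 0.84  0.74 -0.7   1.59  0.23  1.06  0.3 ] p [ 0.5717 -0.2337  0.1591] z [-0.03   0.263 -0.964] y [0.989 0.151 0.01 ] F [-0.5 -1.6 -4.3] w 0.0638 f 30.0
  row [-66.8, -20.1, -10.4] [0.2, 29.7, 0.9] |d|71 |w|30
```

Call:
jog_arm(
  motion=[-17,-5,-2,0,7.5,0,-1,-34,-10,-5,0,15,0.5,-1,-50,-15,-8,0,22.5,0.5,-1,-67,-20,-10,0,29.7,1,-1,-67,-20,-10,0.2,29.7,1,-1],
)

```text
t: 5.2
tcp_pos: [0.5636, -0.2985, 0.1484]
eef_rot: [[-0.099, 0.99, -0.105], [0.698, 0.144, 0.701], [0.709, -0.004, -0.705]]
wrist_force: [0.8, -1.0, -4.2]
width: 0.0637
finger_force: 30.0
```

```bash
python3 - <<'E'
from h import *
st()
o=bot.get_obs();R=o["eef_rot"];g=o["tcp_pos"]+.047*R[:,2];print("grasp",g.round(4))
im,P,K,M=cam("top");np.savez("t3.npz",im=im,P=P,K=K,M=M)
save("t3.png",cv2.resize(im[160:260,340:440],None,fx=5,fy=5,interpolation=cv2.INTER_CUBIC))
im,P,K,M=cam("scene");a=cv2.resize(im[120:240,230:400],None,fx=3.5,fy=3.5,interpolation=cv2.INTER_CUBIC);save("s3.png",a)
E
```

```text
t5.2 q [ 1.02  1.04 -0.78  1.25 -0.    1.49  0.53] p [ 0.5636 -0.2985  0.1484] z [-0.105  0.701 -0.705] y [ 0.99   0.144 -0.004] F [ 0.8 -1.  -4.2] w 0.0637 f 30.0
grasp [ 0.5586 -0.2655  0.1152]
```

View pics/s3.png

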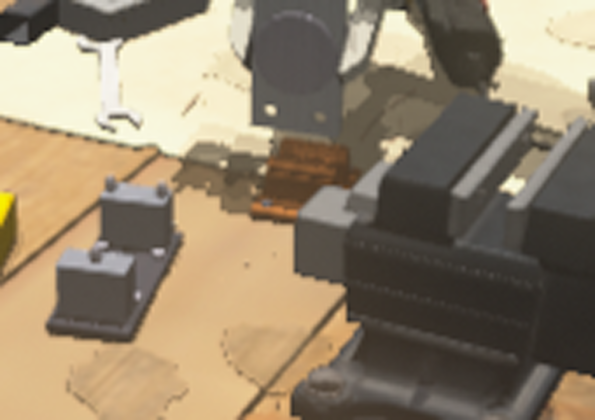

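The scene crop shows the plate upright just above the orange stand, pad towards the camera and pair of holes at the bottom (290,112). The bare fixture is at (115,250).

```bash
python3 - <<'E'
from h import *
st()
sy=8.;sx=yawv(sy);sv=np.array([-sx[1],sx[0],0]);R=Rt(sx,sv-Z)
s=np.array([.5515,-.271,.115])+sx*.006-sv*.0021
go(s-R[:,2]*.047,R,1)
R0=bot.get_obs()["eef_rot"];print("down 50",(R.T@[0,0,-50]).round(1))
# measure in scene cam: stand cheek tops and pad face
im,P,K,M=cam("scene")
h=(P[...,2]>.030)&(P[...,2]<.045)&(abs(P[...,0]-.5515)<.05)&(abs(P[...,1]+.271)<.06)
q=(P-[.5515,-.271,0]);a=(q@sx)[h]*1e3;b=(q@sv)[h]*1e3
print(h.sum(),np.histogram(b,bins=range(-46,48,4)),a.min().round(1),a.max().round(1))
f=(P[...,2]>.07)&(P[...,2]<.16)&(abs(q@sx)<.04)&(abs(q@sv)<.05)
b=(q@sv)[f]*1e3;print("plate faces",np.histogram(b,bins=range(-30,40,3)))
E
```

```text
t5.3 q [ 1.01  1.03 -0.78  1.26 -0.    1.48  0.53] p [ 0.5658 -0.2934  0.1526] z [-0.105  0.699 -0.708] y [0.989 0.151 0.002] F [-0.1  0.9 -2.7] w 0.0638 f 30.0
  row [-10.9, -5.1, -4.7] [-0.4, 0.1, 0.5] |d|13 |w|1
down 50 [-35.4   0.   35.4]
162 (array([ 0,  0,  0,  0,  0,  0,  3, 15, 45, 11,  3,  0,  0,  0,  1, 15, 28,
       32,  8,  1,  0,  0,  0]), array([-46, -42, -38, -34, -30, -26, -22, -18, -14, -10,  -6,  -2,   2,
         6,  10,  14,  18,  22,  26,  30,  34,  38,  42,  46])) -27.0 23.5
plate faces (array([  0,   0,   0,   0,   2,  10,  10,  10,  10,  11,  14,  19,  21,
        19,  95, 285, 277, 243,  57,   4,   1,   0,   0]), array([-30, -27, -24, -21, -18, -15, -12,  -9,  -6,  -3,   0,   3,   6,
         9,  12,  15,  18,  21,  24,  27,  30,  33,  36,  39]))
```

Call:
jog_arm(
  motion=[-11,-5,-5,-0.4,0,0.5,-1,-11,-5,-5,-0.4,0,0.5,-1,-11,-5,-5,-0.4,0,0.5,-1],
)

```text
t: 5.65
tcp_pos: [0.5627, -0.3058, 0.1507]
eef_rot: [[-0.101, 0.99, -0.096], [0.702, 0.14, 0.699], [0.705, 0.003, -0.709]]
wrist_force: [0.9, -0.2, -2.4]
width: 0.0636
finger_force: 30.0
```

Call:
jog_arm(
  motion=[-5,0,5,0,0,0,-1,-10,0,10,0,0,0,-1,-14,0,14,0,0,0,-1,-18,0,18,0,0,0,-1,-18,0,18,0,0,0,-1],
)

```text
t: 6.15
tcp_pos: [0.5624, -0.3056, 0.1234]
eef_rot: [[-0.1, 0.99, -0.097], [0.7, 0.14, 0.7], [0.707, 0.002, -0.707]]
wrist_force: [-0.1, 0.0, -2.3]
width: 0.0639
finger_force: 30.0
```

```bash
python3 - <<'E'
from h import *
st()
o=bot.get_obs();R=o["eef_rot"];g=o["tcp_pos"]+.047*R[:,2]
sx=yawv(8);sv=np.array([-sx[1],sx[0],0]);q=g-[.5515,-.271,0];print("grasp in stand",(q@sx).round(4),(q@sv).round(4),g[2].round(4))
E
```

```text
t6.2 q [ 1.02  1.07 -0.77  1.25  0.01  1.46  0.55] p [ 0.5624 -0.3056  0.1234] z [-0.097  0.7   -0.707] y [0.99  0.14  0.002] F [-0.1  0.  -2.3] w 0.0639 f 30.0
grasp in stand 0.0061 -0.0025 0.0902
```

Call:
jog_arm(
  motion=[-4,0,4,0,0,0,-1,-8,0,8,0,0,0,-1,-12,0,12,0,0,0,-1,-15,0,15,0,0,0,-1,-15,0,15,0,0,0,-1],
)

```text
t: 6.65
tcp_pos: [0.5626, -0.3057, 0.1026]
eef_rot: [[-0.1, 0.99, -0.097], [0.7, 0.14, 0.7], [0.707, 0.002, -0.707]]
wrist_force: [0.2, 0.5, -3.7]
width: 0.0637
finger_force: 30.0
```

```bash
python3 - <<'E'
from h import *
st()
o=bot.get_obs();R=o["eef_rot"];g=o["tcp_pos"]+.047*R[:,2]
sx=yawv(8);sv=np.array([-sx[1],sx[0],0]);q=g-[.5515,-.271,0];print("grasp in stand",(q@sx).round(4),(q@sv).round(4),g[2].round(4))
E
```

```text
t6.7 q [ 1.02  1.09 -0.76  1.26  0.02  1.43  0.56] p [ 0.5626 -0.3057  0.1026] z [-0.097  0.7   -0.707] y [0.99  0.14  0.002] F [ 0.2  0.5 -3.7] w 0.0637 f 30.0
grasp in stand 0.0062 -0.0027 0.0693
```

Call:
jog_arm(
  motion=[0,0,0,0,0,0,0.9,0,0,0,0,0,0,0.9,0,0,0,0,0,0,0.9,0,0,-20,0,0,0,0.9,0,0,-50,0,0,0,0.9],
)

```text
t: 7.15
tcp_pos: [0.5674, -0.3397, 0.1389]
eef_rot: [[-0.102, 0.99, -0.099], [0.699, 0.142, 0.701], [0.708, 0.002, -0.706]]
wrist_force: [0.6, -0.8, 0.7]
width: 0.0871
finger_force: 0.0
```

Call:
jog_arm(
  motion=[0,0,-30,0,0,0,0.9,10,0,-60,0,0,0,0.9,30,0,-90,0,0,0,0.9,50,0,-120,0,0,0,0.9,50,0,-120,0,0,0,0.9],
)

```text
t: 7.65
tcp_pos: [0.5757, -0.3906, 0.2653]
eef_rot: [[-0.105, 0.99, -0.09], [0.703, 0.138, 0.698], [0.703, 0.01, -0.711]]
wrist_force: [-0.4, 0.4, -0.4]
width: 0.0874
finger_force: 0.0
```

```bash
python3 - <<'E'
from h import *
st()
im,P,K,M=cam("top")
sx=yawv(8);sv=np.array([-sx[1],sx[0],0]);q=P-[.5515,-.271,0]
f=(P[...,2]>.10)&(P[...,2]<.14)&(abs(q@sx)<.05)&(abs(q@sv)<.03)
print("plate top",f.sum(),"along",np.percentile((q@sx)[f],[2,50,98]).round(4),"across",np.percentile((q@sv)[f],[5,50,95]).round(4),"z",np.percentile(P[f][:,2],[5,50,95]).round(3))
R=Rt(sv,-Z);g=np.array([.5515,-.271,.26])+sx*.006
go(g,R,3)
R=Rt(-sv,-Z);go(g,R,3)
E
```

```text
t7.7 q [ 1.01  1.02 -0.77  0.91 -0.02  1.81  0.53] p [ 0.5757 -0.3906  0.2653] z [-0.09   0.698 -0.711] y [0.99  0.138 0.01 ] F [-0.4  0.4 -0.4] w 0.0874 f 0.0
plate top 269 along [-0.024   0.0064  0.0373] across [-0.0066  0.0018  0.0046] z [0.104 0.127 0.13 ]
  row [28.1, -0.3, 29.0] [11.8, -11.5, -28.3] |d|40 |w|33
  row [28.5, 19.3, 21.1] [11.8, -11.5, -28.3] |d|40 |w|33
  row [18.1, 34.5, 10.6] [11.8, -11.5, -28.3] |d|40 |w|33
  row [28.1, -0.3, 29.0] [-11.6, -11.8, 28.4] |d|40 |w|33
  row [28.3, -19.9, 21.0] [-11.6, -11.8, 28.4] |d|40 |w|33
  row [17.7, -34.8, 10.4] [-11.6, -11.8, 28.4] |d|40 |w|33
```

Call:
jog_arm(
  motion=[28,0,29,12,-11.5,-28,0,28,0,29,12,-11.5,-28,0,28,0,29,12,-11.5,-28,0,28,0,29,12,-11.5,-28,0,28,0,29,12,-11.5,-28,0],
)

```text
t: 8.2
tcp_pos: [0.5692, -0.3476, 0.2588]
eef_rot: [[-0.584, 0.782, -0.219], [0.633, 0.607, 0.481], [0.509, 0.142, -0.849]]
wrist_force: [0.8, 0.6, 0.1]
width: 0.0516
finger_force: 0.0
```

Call:
jog_arm(
  motion=[28,19,21,12,-11.5,-28,0,28,19,21,12,-11.5,-28,0,28,19,21,12,-11.5,-28,0,28,19,21,12,-11.5,-28,0,28,19,21,12,-11.5,-28,0],
)

```text
t: 8.7
tcp_pos: [0.5624, -0.3092, 0.2577]
eef_rot: [[-0.911, 0.367, -0.188], [0.326, 0.92, 0.219], [0.253, 0.139, -0.957]]
wrist_force: [-0.7, -0.2, -0.2]
width: 0.0455
finger_force: 0.0
```

Call:
jog_arm(
  motion=[18,34,11,12,-11.5,-28,0,18,34,11,12,-11.5,-28,0,18,34,11,12,-11.5,-28,0,18,34,11,12,-11.5,-28,0,18,34,11,12,-11.5,-28,0],
)

```text
t: 9.2
tcp_pos: [0.5557, -0.2708, 0.2558]
eef_rot: [[-0.992, -0.128, -0.018], [-0.128, 0.992, -0.005], [0.019, -0.003, -1.0]]
wrist_force: [-0.1, -0.3, -0.6]
width: 0.046
finger_force: 0.0
```

```bash
python3 - <<'E'
from h import *
st()
sx=yawv(8);sv=np.array([-sx[1],sx[0],0])
R=Rt(sv,-Z);g=np.array([.5515,-.271,.157])+sx*.006
go(g,R,1)
E
```

```text
t9.2 q [ 1.01  0.7  -1.09  1.57  0.65  1.29  1.53] p [ 0.5557 -0.2708  0.2558] z [-0.018 -0.005 -1.   ] y [-0.128  0.992 -0.003] F [-0.1 -0.3 -0.6] w 0.0460 f 0.0
  row [-3.6, 0.7, 98.7] [-0.2, -1.1, -0.6] |d|99 |w|1
```

Call:
jog_arm(
  motion=[-3.5,0.7,25,0,-1,-0.6,0,-3.5,0.7,55,0,-1,-0.6,0,-3.5,0.7,80,0,-1,-0.6,0,-3.5,0.7,99,0,-1,-0.6,0,-3.5,0.7,99,0,-1,-0.6,0],
)

```text
t: 9.7
tcp_pos: [0.557, -0.2711, 0.1539]
eef_rot: [[-0.991, -0.137, -0.005], [-0.137, 0.991, -0.002], [0.006, -0.001, -1.0]]
wrist_force: [0.0, -0.2, 0.3]
width: 0.0456
finger_force: 0.0
```

Call:
jog_arm(
  motion=[0,0,0,0,0,0,-1,0,0,0,0,0,0,-1,0,0,0,0,0,0,-1,0,0,0,0,0,0,-1,0,0,0,0,0,0,-1],
)

```text
t: 10.2
tcp_pos: [0.5588, -0.2686, 0.158]
eef_rot: [[-0.99, -0.143, 0.001], [-0.143, 0.99, -0.002], [-0.001, -0.002, -1.0]]
wrist_force: [-2.3, 5.5, 2.2]
width: 0.0168
finger_force: 29.9
```

```bash
python3 - <<'E'
from h import *
st()
E
```

```text
t10.2 q [ 0.99  0.8  -1.03  1.68  0.75  1.11  1.45] p [ 0.5588 -0.2686  0.158 ] z [ 0.001 -0.002 -1.   ] y [-0.143  0.99  -0.002] F [-2.3  5.5  2.2] w 0.0168 f 29.9
```

The width reads 17 mm, so one fingertip has caught the edge of the pad. I'll open, rise 13 mm and regrip.

Call:
jog_arm(
  motion=[0,0,0,0,0,0,0,0,0,0,0,0,0,0,0,0,-6,0,0,0,0,0,0,-13,0,0,0,0,0,0,-13,0,0,0,0],
)

```text
t: 10.7
tcp_pos: [0.5592, -0.2704, 0.1717]
eef_rot: [[-0.99, -0.142, 0.002], [-0.142, 0.99, -0.005], [-0.002, -0.005, -1.0]]
wrist_force: [0.2, -0.0, 0.8]
width: 0.0453
finger_force: 0.0
```

Call:
jog_arm(
  motion=[0,0,0,0,0,0,-1,0,0,0,0,0,0,-1,0,0,0,0,0,0,-1,0,0,0,0,0,0,-1,0,0,0,0,0,0,-1],
)

```text
t: 11.2
tcp_pos: [0.5585, -0.2703, 0.1701]
eef_rot: [[-0.99, -0.142, 0.0], [-0.142, 0.99, -0.004], [0.0, -0.004, -1.0]]
wrist_force: [0.4, -0.7, -0.7]
width: 0.0119
finger_force: 30.0
```

```bash
python3 - <<'E'
from h import *
st()
E
```

```text
t11.2 q [ 0.99  0.78 -1.03  1.66  0.74  1.13  1.47] p [ 0.5585 -0.2703  0.1701] z [ 0.    -0.004 -1.   ] y [-0.142  0.99  -0.004] F [ 0.4 -0.7 -0.7] w 0.0119 f 30.0
```

Call:
jog_arm(
  motion=[0,0,-8,0,0,0,-1,0,0,-25,0,0,0,-1,0,0,-45,0,0,0,-1,0,0,-60,0,0,8,-1,0,0,-60,0,0,16,-1],
)

```text
t: 11.7
tcp_pos: [0.5598, -0.2696, 0.2339]
eef_rot: [[-0.99, 0.141, 0.005], [0.141, 0.99, -0.005], [-0.005, -0.004, -1.0]]
wrist_force: [-0.4, 0.1, -3.7]
width: 0.0117
finger_force: 30.0
```

Call:
jog_arm(
  motion=[0,0,0,0,0,8.4,-1,0,0,0,0,0,16.8,-1,0,0,0,0,0,25.2,-1,0,0,0,0,0,33.6,-1,0,0,0,0,0,42,-1],
)

```text
t: 12.2
tcp_pos: [0.5588, -0.2697, 0.2317]
eef_rot: [[-0.641, 0.768, 0.002], [0.768, 0.641, -0.004], [-0.004, -0.002, -1.0]]
wrist_force: [-0.4, 0.4, -3.2]
width: 0.0117
finger_force: 30.0
```

Call:
jog_arm(
  motion=[0,0,0,0,0,8.4,-1,0,0,0,0,0,16.8,-1,0,0,0,0,0,25.2,-1,0,0,0,0,0,33.6,-1,0,0,0,0,0,42,-1],
)

```text
t: 12.7
tcp_pos: [0.5588, -0.2695, 0.2317]
eef_rot: [[0.037, 0.999, 0.002], [0.999, -0.037, -0.004], [-0.004, 0.002, -1.0]]
wrist_force: [-0.1, 0.8, -3.1]
width: 0.0119
finger_force: 30.0
```

Call:
jog_arm(
  motion=[0,0,0,0,0,8,-1,0,0,0,0,0,16,-1,0,0,0,0,0,24,-1,0,0,0,0,0,32,-1,0,0,0,0,0,40,-1],
)

```text
t: 13.2
tcp_pos: [0.5589, -0.2693, 0.2316]
eef_rot: [[0.67, 0.742, 0.002], [0.742, -0.67, -0.004], [-0.002, 0.004, -1.0]]
wrist_force: [0.4, 0.2, -2.9]
width: 0.012
finger_force: 30.0
```

Call:
jog_arm(
  motion=[0,0,0,0,0,8,-1,0,0,0,0,0,16,-1,0,0,0,0,0,24,-1,0,0,0,0,0,32,-1,0,0,0,0,0,40,-1],
)

```text
t: 13.7
tcp_pos: [0.559, -0.2691, 0.2316]
eef_rot: [[0.99, 0.138, 0.002], [0.138, -0.99, -0.003], [0.001, 0.004, -1.0]]
wrist_force: [-0.3, 0.0, -3.1]
width: 0.012
finger_force: 30.0
```

```bash
python3 - <<'E'
from h import *
st()
sx=yawv(8);sv=np.array([-sx[1],sx[0],0])
go(np.array([.5515,-.271,.23])+sx*.006,Rt(-sv,-Z),1)
E
```

```text
t13.7 q [ 0.59  0.5  -0.33  1.64  0.19  1.02 -1.24] p [ 0.559  -0.2691  0.2316] z [ 0.002 -0.003 -1.   ] y [ 0.138 -0.99   0.004] F [-0.3  0.  -3.1] w 0.0120 f 30.0
  row [-1.7, 0.8, 1.6] [0.2, -0.1, -0.1] |d|2 |w|0
```

Call:
jog_arm(
  motion=[-1,1,10,0,0,0,-1,-1,1,22,0,0,0,-1,-1,1,33,0,0,0,-1,-1,1,42,0,0,0,-1,-1,1,48,0,0,0,-1],
)

```text
t: 14.2
tcp_pos: [0.5573, -0.2709, 0.1808]
eef_rot: [[0.99, 0.144, -0.001], [0.144, -0.99, -0.003], [-0.001, 0.003, -1.0]]
wrist_force: [-0.1, 0.9, -2.4]
width: 0.0117
finger_force: 30.0
```

Call:
jog_arm(
  motion=[0,0,5,0,0,0,-1,0,0,9,0,0,0,-1,0,0,12,0,0,0,-1,0,0,12,0,0,0,-1],
)

```text
t: 14.6
tcp_pos: [0.5577, -0.271, 0.1701]
eef_rot: [[0.99, 0.143, 0.0], [0.143, -0.99, -0.004], [-0.0, 0.004, -1.0]]
wrist_force: [0.4, 1.9, -3.8]
width: 0.012
finger_force: 30.0
```

Call:
jog_arm(
  motion=[0,0,0,0,0,0,0,0,0,0,0,0,0,0,0,0,0,0,0,0,0,0,0,-30,0,0,0,0,0,0,-60,0,0,0,0],
)

```text
t: 15.1
tcp_pos: [0.5572, -0.2713, 0.2305]
eef_rot: [[0.99, 0.142, -0.001], [0.142, -0.99, -0.004], [-0.002, 0.004, -1.0]]
wrist_force: [1.1, 0.1, 0.4]
width: 0.0449
finger_force: 0.0
```

```bash
python3 - <<'E'
from h import *
st()
sx=yawv(8);sv=np.array([-sx[1],sx[0],0])
R=Rt(sx,sv-Z);g=np.array([.5515,-.271,.070])+sx*.006
go(g-R[:,2]*.047-R[:,2]*.12+[0,0,.05],R,3)
E
```

```text
t15.1 q [ 0.59  0.51 -0.33  1.64  0.19  1.03 -1.23] p [ 0.5572 -0.2713  0.2305] z [-0.001 -0.004 -1.   ] y [ 0.142 -0.99   0.004] F [1.1 0.1 0.4] w 0.0449 f 0.0
  row [0.0, 39.0, -2.4] [11.7, 11.8, -28.2] |d|39 |w|33
  row [-16.8, 33.3, -11.8] [11.7, 11.8, -28.2] |d|39 |w|33
  row [-26.4, 18.8, -21.9] [11.7, 11.8, -28.2] |d|39 |w|33
```

Call:
jog_arm(
  motion=[0,39,-10,11.7,11.8,-28,0.9,0,39,-10,11.7,11.8,-28,0.9,0,39,-10,11.7,11.8,-28,0.9,0,39,-10,11.7,11.8,-28,0.9,0,39,-10,11.7,11.8,-28,0.9],
)

```text
t: 15.6
tcp_pos: [0.562, -0.3129, 0.2396]
eef_rot: [[0.793, 0.599, 0.112], [0.559, -0.788, 0.257], [0.242, -0.141, -0.96]]
wrist_force: [-0.3, -0.0, -0.1]
width: 0.0813
finger_force: 0.0
```

Call:
jog_arm(
  motion=[-17,33,-12,11.7,11.8,-28,0.9,-17,33,-12,11.7,11.8,-28,0.9,-17,33,-12,11.7,11.8,-28,0.9,-17,33,-12,11.7,11.8,-28,0.9,-17,33,-12,11.7,11.8,-28,0.9],
)

```text
t: 16.1
tcp_pos: [0.5681, -0.3493, 0.2414]
eef_rot: [[0.394, 0.916, 0.075], [0.769, -0.373, 0.519], [0.504, -0.147, -0.851]]
wrist_force: [-0.7, -0.5, -0.0]
width: 0.0871
finger_force: 0.0
```

Call:
jog_arm(
  motion=[-26,19,-22,11.7,11.8,-28,0.9,-26,19,-22,11.7,11.8,-28,0.9,-26,19,-22,11.7,11.8,-28,0.9,-26,19,-22,11.7,11.8,-28,0.9,-26,19,-22,11.7,11.8,-28,0.9],
)

```text
t: 16.6
tcp_pos: [0.5751, -0.3854, 0.2445]
eef_rot: [[-0.085, 0.992, -0.095], [0.703, 0.127, 0.7], [0.706, -0.007, -0.708]]
wrist_force: [0.1, 0.0, -0.9]
width: 0.0873
finger_force: 0.0
```

```bash
python3 - <<'E'
from h import *
st()
sx=yawv(8);sv=np.array([-sx[1],sx[0],0])
im,P,K,M=cam("top");q=P-[.5515,-.271,0]
f=(P[...,2]>.115)&(P[...,2]<.14)&(abs(q@sx)<.05)&(abs(q@sv)<.03)
print("plate top",f.sum(),"along",np.percentile((q@sx)[f],[2,50,98]).round(4),"across",np.percentile((q@sv)[f],[5,50,95]).round(4),"z",np.percentile(P[f][:,2],[5,50,95]).round(3))
R=Rt(sx,sv-Z);g=np.array([.5515,-.271,.068])+sx*.006
go(g-R[:,2]*.047,R,1)
E
```

```text
t16.6 q [ 1.03  1.06 -0.85  0.94  0.04  1.78  0.48] p [ 0.5751 -0.3854  0.2445] z [-0.095  0.7   -0.708] y [ 0.992  0.127 -0.007] F [ 0.1  0.  -0.9] w 0.0873 f 0.0
plate top 209 along [-0.024   0.0061  0.0375] across [-0.007  -0.0003  0.0046] z [0.118 0.127 0.131]
  row [-42.6, -1.8, 161.0] [0.3, 0.2, -0.9] |d|167 |w|1
```

Call:
jog_arm(
  motion=[-30,-2,15,0,0,-0.9,0.9,-42,-2,50,0,0,-0.9,0.9,-42.5,-2,90,0,0,-0.9,0.9,-42.5,-2,125,0,0,-0.9,0.9,-42.5,-2,150,0,0,-0.9,0.9],
)

```text
t: 17.15
tcp_pos: [0.5613, -0.3097, 0.1093]
eef_rot: [[-0.098, 0.991, -0.092], [0.703, 0.135, 0.698], [0.704, 0.004, -0.71]]
wrist_force: [-0.3, -0.2, 0.4]
width: 0.0873
finger_force: 0.0
```

Call:
jog_arm(
  motion=[0,0,11,0,0,0,0.9,0,0,11,0,0,0,-1,0,0,11,0,0,0,-1,0,0,11,0,0,0,-1,0,0,11,0,0,0,-1],
)

```text
t: 17.65
tcp_pos: [0.5617, -0.3052, 0.1032]
eef_rot: [[-0.103, 0.991, -0.089], [0.701, 0.136, 0.7], [0.705, 0.01, -0.709]]
wrist_force: [1.0, -1.9, 3.9]
width: 0.0637
finger_force: 30.0
```

Call:
jog_arm(
  motion=[0,0,0,0,0,0,-1,0,0,0,0,0,0,-1,0,0,0,0,0,0,-1],
)

```text
t: 17.95
tcp_pos: [0.5616, -0.3051, 0.1031]
eef_rot: [[-0.104, 0.991, -0.089], [0.701, 0.136, 0.7], [0.705, 0.01, -0.709]]
wrist_force: [1.0, -3.0, 6.6]
width: 0.0636
finger_force: 30.0
```

```bash
python3 - <<'E'
from h import *
st()
o=bot.get_obs();R=o["eef_rot"];g=o["tcp_pos"]+.047*R[:,2]
sx=yawv(8);sv=np.array([-sx[1],sx[0],0]);q=g-[.5515,-.271,0];print("grasp in stand",(q@sx).round(4),(q@sv).round(4),g[2].round(4))
im,P,K,M=cam("top");q=P-[.5515,-.271,0]
f=(P[...,2]>.10)&(P[...,2]<.14)&(abs(q@sx)<.05)&(abs(q@sv)<.03)
print("plate top",f.sum(),"across",np.percentile((q@sv)[f],[5,50,95]).round(4),"z",np.percentile(P[f][:,2],[5,50,95]).round(3))
print("lift70",(R.T@[0,0,70]).round(1))
E
```

```text
t17.9 q [ 1.06  1.12 -0.85  1.26  0.09  1.43  0.52] p [ 0.5616 -0.3051  0.1031] z [-0.089  0.7   -0.709] y [0.991 0.136 0.01 ] F [ 1.  -3.   6.6] w 0.0636 f 30.0
grasp in stand 0.0057 -0.002 0.0698
plate top 493 across [-0.0276 -0.0057  0.0052] z [0.102 0.128 0.138]
lift70 [ 49.4   0.7 -49.6]
```

Call:
jog_arm(
  motion=[5,0,-5,0,0,0,-1,15,0,-15,0,0,0,-1,28,0,-28,0,0,0,-1,40,0,-40,0,0,0,-1,49.5,0.5,-49.5,0,0,0,-1],
)

```text
t: 18.5
tcp_pos: [0.5611, -0.304, 0.1746]
eef_rot: [[-0.105, 0.99, -0.091], [0.701, 0.138, 0.7], [0.706, 0.01, -0.708]]
wrist_force: [0.7, 0.2, -2.2]
width: 0.0638
finger_force: 30.0
```

```bash
python3 - <<'E'
from h import *
st()
px=yawv(13.05);py=np.array([-px[1],px[0],0]);R=Rt(px,-py-Z)
g=np.array([.611,-.0945,.053+.085])+py*.0018
go(g-R[:,2]*.047,R,3)
E
```

```text
t18.5 q [ 1.06  1.04 -0.87  1.24  0.04  1.51  0.48] p [ 0.5611 -0.304   0.1746] z [-0.091  0.7   -0.708] y [0.99  0.138 0.01 ] F [ 0.7  0.2 -2.2] w 0.0638 f 30.0
  row [54.7, 25.1, 56.4] [0.2, -29.9, -1.9] |d|82 |w|30
  row [74.6, 27.4, 21.7] [0.2, -29.9, -1.9] |d|82 |w|30
  row [74.6, 29.9, -18.3] [0.2, -29.9, -1.9] |d|82 |w|30
```

Call:
jog_arm(
  motion=[14,6,14,0,-7.5,-0.5,-1,27,12,28,0,-15,-1,-1,41,19,42,0,-22.5,-1.5,-1,55,25,56,0,-30,-2,-1,55,25,56,0,-30,-2,-1],
)

```text
t: 19.0
tcp_pos: [0.5759, -0.2142, 0.1757]
eef_rot: [[-0.181, 0.983, -0.017], [0.95, 0.179, 0.256], [0.254, 0.03, -0.967]]
wrist_force: [-0.1, 0.9, -1.5]
width: 0.0639
finger_force: 30.0
```

Call:
jog_arm(
  motion=[19,7,5,0,-7.5,-0.5,-1,37,14,11,0,-15,-1,-1,56,20,16,0,-22.5,-1.5,-1,74,27,22,0,-30,-2,-1,74,27,22,0,-30,-2,-1],
)

```text
t: 19.5
tcp_pos: [0.59, -0.1299, 0.1714]
eef_rot: [[-0.203, 0.976, 0.084], [0.944, 0.218, -0.248], [-0.26, 0.029, -0.965]]
wrist_force: [-0.1, 2.7, -2.2]
width: 0.0638
finger_force: 30.0
```

Call:
jog_arm(
  motion=[19,7,-5,0,-7.5,-0.5,-1,37,15,-9,0,-15,-1,-1,56,22,-14,0,-22.5,-1.5,-1,74,30,-18,0,-30,-2,-1,74,30,-18,0,-30,-2,-1],
)

```text
t: 20.0
tcp_pos: [0.6026, -0.0526, 0.1667]
eef_rot: [[-0.167, 0.97, 0.175], [0.687, 0.242, -0.685], [-0.707, 0.006, -0.707]]
wrist_force: [-0.1, 1.2, -4.1]
width: 0.0639
finger_force: 30.0
```

```bash
cat > m.py <<'E'
from h import *
st()
px=yawv(13.05);py=np.array([-px[1],px[0],0]);R=Rt(px,-py-Z)
o=bot.get_obs();g=o["tcp_pos"]+.047*o["eef_rot"][:,2];print("grasp",g.round(4))
for n in("top","wrist"):
    im,P,K,M=cam(n);q=P-g
    a,b=q@px,q@py
    # plate face (off pad) points seen from above
    f=(abs(a)<.03)&(abs(b)<.058)&(np.hypot(a,b)>.032)&(abs(q[...,2])<.03)&(P[...,2]>.02)
    if f.sum()>50:
        A=np.c_[a[f],b[f],np.ones(f.sum())];w=np.ones(f.sum(),bool);y=q[...,2][f]
        for _ in range(6):
            c=np.linalg.lstsq(A[w],y[w],rcond=None)[0];w=abs(y-A@c)<.003
        print(n,"face",w.sum(),"slopes deg",np.degrees(c[:2]).round(2),"z face",(g[2]+c[2]).round(4))
    f=(abs(a)<.05)&(abs(b)<.085)&(abs(q[...,2])<.03)
    np.savez("m_%s.npz"%n,im=im,P=P,K=K,M=M)
    if n=="top":
        V=P[f&(abs(a)<.034)][:,:2]
        c,s,an=cv2.minAreaRect(V.astype(np.float32)*1000);print(n,f.sum(),np.round(c,1),np.round(s,1),round(an,2))
    save("m_%s_%d.png"%(n,o["t"]*100),im if n=="wrist" else cv2.resize(im[140:240,270:390],None,fx=5,fy=5,interpolation=cv2.INTER_CUBIC))
g0=np.array([.611,-.0945,.053+.04])+py*.0018
go(g0-R[:,2]*.047,R,1)
E
python3 m.py; ls pics
```

```text
t20.0 q [-0.13  0.64 -0.35  1.89  1.1   1.19 -0.92] p [ 0.6026 -0.0526  0.1667] z [ 0.175 -0.685 -0.707] y [0.97  0.242 0.006] F [-0.1  1.2 -4.1] w 0.0639 f 30.0
grasp [ 0.6109 -0.0848  0.1335]
top face 410 slopes deg [-0.18 -0.1 ] z face 0.1374
top 1377 [611.  -85.4] [ 67.9 125.2] 13.2
wrist face 6538 slopes deg [ 0.03 -4.06] z face 0.1395
  row [28.7, 0.3, 30.5] [0.6, -0.0, 0.1] |d|42 |w|1
c1.png
m_top_2000.png
m_wrist_2000.png
s3.png
scene.png
t2.png
t3.png
top.png
w1.png
```

Call:
jog_arm(
  motion=[14,0,15,0.3,0,0,-1,29,0,30,0.6,0,0,-1,29,0,30,0.6,0,0,-1,29,0,30,0.6,0,0,-1],
)

```text
t: 20.5
tcp_pos: [0.6028, -0.0641, 0.1276]
eef_rot: [[-0.156, 0.975, 0.156], [0.688, 0.221, -0.691], [-0.709, 0.0, -0.705]]
wrist_force: [-0.3, 0.1, -1.9]
width: 0.0637
finger_force: 30.0
```

```bash
python3 m.py; python3 - <<'E'
from h import *
d=np.load("m_wrist.npz");P=d["P"]
f=(abs(P[...,2])<.012)&(abs(P[...,0]-.55)<.15)&(abs(P[...,1]+.05)<.2)
Q=P[f];A=np.c_[Q[:,:2],np.ones(len(Q))];c=np.linalg.lstsq(A,Q[:,2],rcond=None)[0];print("bench slope",np.degrees(c[:2]),c[2])
E
```

```text
t20.5 q [-0.12  0.7  -0.32  1.9   1.14  1.16 -0.98] p [ 0.6028 -0.0641  0.1276] z [ 0.156 -0.691 -0.705] y [0.975 0.221 0.   ] F [-0.3  0.1 -1.9] w 0.0637 f 30.0
grasp [ 0.6101 -0.0966  0.0945]
top face 358 slopes deg [-0.31 -0.07] z face 0.0987
top 1253 [610.5 -98.5] [ 67.2 122. ] 14.51
wrist face 5663 slopes deg [-0.36 -2.27] z face 0.0993
  row [3.5, 0.4, -0.6] [-0.1, 0.2, -0.3] |d|4 |w|0
bench slope [-0.06939848  0.0233343 ] -0.0005281168605377823
```

```bash
ls -t pics | head -2
```

```text
m_wrist_2050.png
m_top_2050.png
```

View pics/m_wrist_2050.png

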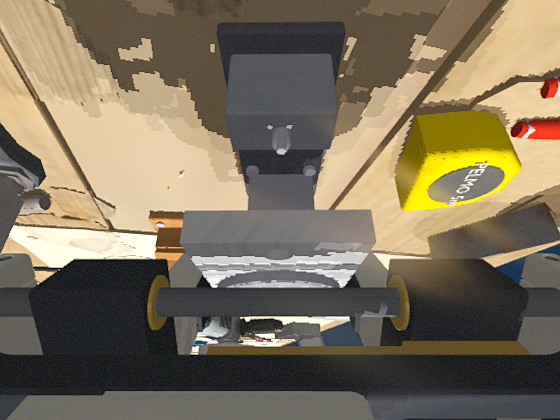

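The wrist view shows the bare fixture with its single pin at (281,140) and the pair at (252,170) and (309,170). The plate's near end runs along row 212 from (185) to (372), with its single hole near (282,252).

```bash
cat > f.py <<'E'
from h import *
px=yawv(13.05);py=np.array([-px[1],px[0],0]);C=np.array([.611,-.0945,0])
def loc(P): q=P-C; return (q@px)*1e3,(q@py)*1e3,P[...,2]*1e3
for n in("wrist",):
    d=np.load("m_%s.npz"%n);P=d["P"];a,b,z=loc(P);v,u=np.mgrid[:420,:560]
    for nm,w in(("single",(0,48)),("pairL",(-18,-48)),("pairR",(18,-48))):
        f=(np.hypot(a-w[0],b-w[1])<9)&(z>47.5)&(z<57)&(v<205);print(n,nm,f.sum(),np.round([np.median(a[f]),np.median(b[f]),np.percentile(z[f],95)],1) if f.any() else "")
    f=(abs(a)<40)&(b>30)&(b<66)&(z>42)&(z<46.5)&(v<205);print("rail top",f.sum(),np.percentile(a[f],[2,50,98]).round(1),np.percentile(b[f],[2,50,98]).round(1),np.median(z[f]).round(1))
    f=(abs(a)<33)&(b>54)&(b<66)&(z>84)&(z<97);print("end face",f.sum(),np.percentile(a[f],[1,50,99]).round(1),np.percentile(b[f],[5,50,95]).round(1),np.percentile(z[f],[2,50,98]).round(1))
    A=np.c_[a[f],z[f]-92,np.ones(f.sum())];print("b~ a,z,1",np.linalg.lstsq(A,b[f],rcond=None)[0].round(3))
    f=(abs(a)<31)&(np.hypot(a,b)>33)&(b<57)&(b>30)&(z>94)&(z<104);
    A=np.c_[a[f],b[f],np.ones(f.sum())];print("top face",f.sum(),np.linalg.lstsq(A,z[f],rcond=None)[0].round(3))
E
python3 f.py
```

```text
wrist single 294 [ 0.5 49.3 53.8]
wrist pairL 0 
wrist pairR 0 
rail top 3920 [-21.5   0.1  22.1] [36.4 50.4 59.2] 43.5
end face 5735 [-32.3  -1.1  30.3] [55.2 56.1 57. ] [86.  91.6 96.8]
b~ a,z,1 [-5.000e-03  1.300e-02  5.611e+01]
top face 6043 [-4.00000e-03 -6.30000e-02  1.00213e+02]
```

Call:
jog_arm(
  motion=[2.8,1,-2.8,0,0,0,-1,2.8,1,-2.8,0,0,0,-1,2.8,1,-2.8,0,0,0,-1],
)

```text
t: 20.9
tcp_pos: [0.6033, -0.0579, 0.1275]
eef_rot: [[-0.157, 0.975, 0.16], [0.687, 0.224, -0.691], [-0.709, 0.001, -0.705]]
wrist_force: [-0.5, -0.2, -2.8]
width: 0.0637
finger_force: 30.0
```

```bash
python3 m.py;python3 f.py
```

```text
t20.9 q [-0.13  0.7  -0.33  1.89  1.13  1.16 -0.99] p [ 0.6033 -0.0579  0.1275] z [ 0.16  -0.691 -0.705] y [0.975 0.224 0.001] F [-0.5 -0.2 -2.8] w 0.0637 f 30.0
grasp [ 0.6108 -0.0904  0.0944]
top face 369 slopes deg [-0.17 -0.35] z face 0.0982
top 1264 [611.  -91.4] [ 67.9 122.4] 13.03
wrist face 6459 slopes deg [-0.32 -3.49] z face 0.0993
  row [-0.8, -0.5, 2.2] [-0.0, 0.2, -0.1] |d|2 |w|0
wrist single 273 [ 0.5 49.3 53.8]
wrist pairL 0 
wrist pairR 0 
rail top 3540 [-21.4   0.5  22. ] [36.5 50.6 59.2] 43.5
end face 6692 [-31.2   1.2  31.6] [58.4 61.4 62.4] [85.3 91.8 96.9]
b~ a,z,1 [-8.0000e-03 -1.1500e-01  6.1148e+01]
top face 3818 [-5.0000e-03 -1.0000e-03  9.7095e+01]
```

Call:
jog_arm(
  motion=[-6,0,6,0,0,0,-1,-13,0,13,0,0,0,-1,-18.9,0,18.9,0,0,0,-1,-18.9,0,18.9,0,0,0,-1],
)

```text
t: 21.4
tcp_pos: [0.6089, -0.087, 0.1273]
eef_rot: [[-0.155, 0.975, 0.157], [0.686, 0.221, -0.693], [-0.71, 0.0, -0.704]]
wrist_force: [0.5, -0.3, -2.9]
width: 0.0636
finger_force: 30.0
```

```bash
python3 - <<'E'
from h import *
st()
px=yawv(13.05);py=np.array([-px[1],px[0],0]);C=np.array([.611,-.0945,0])
o=bot.get_obs();g=o["tcp_pos"]+.047*o["eef_rot"][:,2]-C;print("grasp",(g@px).round(4),(g@py).round(4),g[2].round(4))
im,P,K,M=cam("wrist");q=P-C;a,b,z=q@px*1e3,q@py*1e3,P[...,2]*1e3
zc=g[2]*1e3-2.1
f=(abs(a)<36)&(b>54)&(b<68)&(abs(z-zc)<4.5);print("end face",f.sum(),np.percentile(a[f],[1,50,99]).round(1),np.percentile(b[f],[5,50,95]).round(1),zc)
f=(abs(a)<31)&(np.hypot(a,b)>33)&(b<57)&(b>30)&(abs(z-zc-6)<4)
A=np.c_[a[f],b[f],np.ones(f.sum())];print("top face",f.sum(),np.linalg.lstsq(A,z[f],rcond=None)[0].round(3))
E
```

```text
t21.4 q [-0.09  0.7  -0.31  1.9   1.16  1.13 -0.96] p [ 0.6089 -0.087   0.1273] z [ 0.157 -0.693 -0.704] y [0.975 0.221 0.   ] F [ 0.5 -0.3 -2.9] w 0.0636 f 30.0
grasp -0.0005 -0.0256 0.0942Traceback (most recent call last):
  File "<stdin>", line 7, in <module>
    return _quantile_unchecked(
        a, q, axis, out, overwrite_input, method, keepdims, weights)
    return _ureduce(a,
                    func=_quantile_ureduce_func,
    ...<5 lines>...
                    overwrite_input=overwrite_input,
                    method=method)
    r = func(a, **kwargs)
    result = _quantile(arr,
                       quantiles=q,
    ...<2 lines>...
                       out=out,
                       weights=wgt)
    slices_having_nans = np.isnan(arr[-1, ...])
                                  ~~~^^^^^^^^^
IndexError: index -1 is out of bounds for axis 0 with size 0
```

I had the sign of "down" wrong in this lean, so the plate moved sideways in free air, clear of everything. I'll go back and remeasure after letting it settle.

Call:
jog_arm(
  motion=[10,0,-10,0,0,0,-1,18,0,-18,0,0,0,-1,18,0,-18,0,0,0,-1,18,0,-18,0,0,0,-1,18,0,-18,0,0,0,-1],
)

```text
t: 21.95
tcp_pos: [0.6034, -0.0596, 0.1271]
eef_rot: [[-0.157, 0.975, 0.159], [0.687, 0.224, -0.691], [-0.71, 0.001, -0.705]]
wrist_force: [0.1, -0.4, -3.2]
width: 0.0636
finger_force: 30.0
```

```bash
cat > e.py <<'E'
from h import *
st()
px=yawv(13.05);py=np.array([-px[1],px[0],0]);C=np.array([.611,-.0945,0])
o=bot.get_obs();R=o["eef_rot"];g=o["tcp_pos"]+.047*R[:,2]-C;print("grasp",(g@px).round(4),(g@py).round(4),g[2].round(4))
im,P,K,M=cam("wrist");q=P-C;a,b,z=q@px*1e3,q@py*1e3,P[...,2]*1e3
zc=g[2]*1e3-2.1
f=(abs(a)<36)&(b>50)&(b<70)&(abs(z-zc)<4);print("end face",f.sum(),np.percentile(a[f],[1,50,99]).round(1),np.percentile(b[f],[5,50,95]).round(1),zc.round(1)) if 1 else 0
f=(abs(a)<31)&(np.hypot(a,b)>33)&(b<57)&(b>30)&(abs(z-zc-6)<4)
A=np.c_[a[f],b[f],np.ones(f.sum())]
if f.sum()>99: print("top face",f.sum(),np.linalg.lstsq(A,z[f],rcond=None)[0].round(3))
print("px1",(R.T@px).round(3),"py1",(R.T@py).round(3),"down1",(R.T@-Z).round(3)); o=bot.get_obs();print("now",o["tcp_pos"].round(4))
E
python3 e.py
```

```text
t21.9 q [-0.13  0.7  -0.32  1.89  1.13  1.16 -0.99] p [ 0.6034 -0.0596  0.1271] z [ 0.159 -0.691 -0.705] y [0.975 0.224 0.001] F [ 0.1 -0.4 -3.2] w 0.0636 f 30.0
grasp 0.0004 0.0024 0.094
end face 4218 [-31.3   0.3  31.4] [59.  59.9 60.9] 91.9
top face 3948 [-6.000e-03  0.000e+00  9.673e+01]
px1 [ 0.002  1.    -0.001] py1 [ 0.705 -0.002 -0.71 ] down1 [ 0.71  -0.001  0.705]
now [ 0.6033 -0.0599  0.1271]
```

Call:
jog_arm(
  motion=[6,0,6,0,0,0,-1,12,0,12,0,0,0,-1,18,0,18,0,0,0,-1,21,0,21,0,0,0,-1,21,0,21,0,0,0,-1],
)

```text
t: 22.5
tcp_pos: [0.603, -0.0598, 0.0963]
eef_rot: [[-0.158, 0.975, 0.158], [0.687, 0.224, -0.691], [-0.709, -0.001, -0.705]]
wrist_force: [-0.8, 0.4, -2.6]
width: 0.0636
finger_force: 30.0
```

Call:
jog_arm(
  motion=[1.5,0,1.5,0,0,0,-1,3,0,3,0,0,0,-1,4,0,4,0,0,0,-1,4,0,4,0,0,0,-1],
)

```text
t: 22.9
tcp_pos: [0.6034, -0.0596, 0.0916]
eef_rot: [[-0.157, 0.975, 0.159], [0.687, 0.224, -0.691], [-0.709, 0.001, -0.705]]
wrist_force: [0.6, -0.8, -3.1]
width: 0.0639
finger_force: 30.0
```

```bash
python3 e.py
```

```text
t22.9 q [-0.14  0.76 -0.31  1.9   1.17  1.13 -1.05] p [ 0.6034 -0.0596  0.0916] z [ 0.159 -0.691 -0.705] y [0.975 0.224 0.001] F [ 0.6 -0.8 -3.1] w 0.0639 f 30.0
grasp 0.0004 0.0024 0.0585
end face 4210 [-31.3  -0.   31.4] [59.  60.  60.9] 56.4
top face 3963 [-6.000e-03  1.000e-03  6.125e+01]
px1 [ 0.002  1.    -0.001] py1 [ 0.705 -0.002 -0.709] down1 [ 0.709 -0.001  0.705]
now [ 0.6034 -0.0596  0.0917]
```

Call:
jog_arm(
  motion=[1.2,0,1.2,0,0,0,-1,2.4,0,2.4,0,0,0,-1,3.4,0,3.4,0,0,0,-1,3.4,0,3.4,0,0,0,-1],
)

```text
t: 23.35
tcp_pos: [0.6033, -0.0597, 0.0866]
eef_rot: [[-0.158, 0.975, 0.159], [0.687, 0.224, -0.691], [-0.709, 0.0, -0.705]]
wrist_force: [0.1, -1.1, -2.8]
width: 0.0641
finger_force: 30.0
```

```bash
python3 e.py
```

```text
t23.4 q [-0.14  0.77 -0.31  1.9   1.18  1.13 -1.06] p [ 0.6033 -0.0597  0.0866] z [ 0.159 -0.691 -0.705] y [0.975 0.224 0.   ] F [ 0.1 -1.1 -2.8] w 0.0641 f 30.0
grasp 0.0003 0.0024 0.0535
end face 4203 [-31.5  -0.2  31.3] [59.  59.9 60.9] 51.4
top face 3959 [-6.0000e-03  0.0000e+00  5.6243e+01]
px1 [ 0.002  1.    -0.001] py1 [ 0.705 -0.002 -0.709] down1 [ 0.709 -0.     0.705]
now [ 0.6033 -0.0597  0.0867]
```

Call:
jog_arm(
  motion=[0.7,0,0.7,0,0,0,-1,0.7,0,0.7,0,0,0,-1],
)

```text
t: 23.6
tcp_pos: [0.6035, -0.0596, 0.0859]
eef_rot: [[-0.157, 0.975, 0.159], [0.687, 0.224, -0.691], [-0.709, 0.001, -0.705]]
wrist_force: [0.4, 0.1, -2.2]
width: 0.0638
finger_force: 30.0
```

Call:
jog_arm(
  motion=[0,0,0,0,0,0,0.9,0,0,0,0,0,0,0.9,0,0,0,0,0,0,0.9,0,0,-20,0,0,0,0.9,0,0,-60,0,0,0,0.9],
)

```text
t: 24.1
tcp_pos: [0.5927, -0.0197, 0.1281]
eef_rot: [[-0.157, 0.975, 0.154], [0.686, 0.22, -0.693], [-0.71, -0.003, -0.704]]
wrist_force: [0.2, -0.3, -0.1]
width: 0.0872
finger_force: 0.0
```

Call:
jog_arm(
  motion=[0,0,-50,0,0,0,0.9,0,0,-90,0,0,0,0.9,0,0,-90,0,0,0,0.9],
)

```text
t: 24.4
tcp_pos: [0.5801, 0.0513, 0.196]
eef_rot: [[-0.158, 0.973, 0.168], [0.691, 0.231, -0.685], [-0.706, 0.008, -0.709]]
wrist_force: [-0.4, 0.6, -0.9]
width: 0.0871
finger_force: 0.0
```

```bash
python3 - <<'E'
from h import *
st()
px=yawv(13.05);py=np.array([-px[1],px[0],0]);C=np.array([.611,-.0945,0])
for n in("wrist","top"):
    im,P,K,M=cam(n);q=P-C;a,b,z=q@px*1e3,q@py*1e3,P[...,2]*1e3
    f=(abs(a)<30)&(np.hypot(a,b)>34)&(abs(b)<57)&(z>45)&(z<75)
    A=np.c_[a[f],b[f],np.ones(f.sum())];y=z[f];w=np.ones(len(y),bool)
    for _ in range(5): c=np.linalg.lstsq(A[w],y[w],rcond=None)[0];w=abs(y-A@c)<3
    print(n,"face",w.sum(),c.round(4))
    f=(np.hypot(a,b)<27)&(z>45)&(z<75);print(" pad z",np.median(z[f]).round(1))
    f=(abs(a)<45)&(abs(b)<70)&(z>52)&(z<75);cc=cv2.minAreaRect(P[f][:,:2].astype(np.float32)*1000);print(cc)
save("w9.png",cam("wrist")[0])
R=Rt(np.array([1.,0,0]),-Z)
d=np.load("top.npz");PP=d["P"]
im,P,K,M=cam("top");f=(P[...,2]>.012)&(P[...,2]<.03)&(abs(P[...,0]-.598)<.032)&(abs(P[...,1]-.161)<.035)
hsv=cv2.cvtColor(im,cv2.COLOR_RGB2HSV);print("bearing",P[f].mean(0).round(4),cv2.minEnclosingCircle(P[f][:,:2].astype(np.float32)*1000))
E
```

```text
t24.4 q [-0.27  0.62 -0.4   1.82  0.97  1.34 -0.96] p [0.5801 0.0513 0.196 ] z [ 0.168 -0.685 -0.709] y [0.973 0.231 0.008] F [-0.4  0.6 -0.9] w 0.0871 f 0.0
wrist face 1766 [2.00000e-04 2.00000e-03 5.52772e+01]
 pad z 60.4
((610.4844360351562, -94.48407745361328), (63.93145751953125, 123.05555725097656), 12.7568941116333)
top face 536 [ 6.10000e-03 -9.00000e-04  5.66034e+01]
 pad z 61.5
((611.7447509765625, -94.43537139892578), (64.84852600097656, 120.10126495361328), 12.862818717956543)
bearing [nan nan nan] ((0.0, 0.0), 0.0)<stdin>:16: RuntimeWarning: Mean of empty slice.
  ret = um.true_divide(
```

View pics/w9.png

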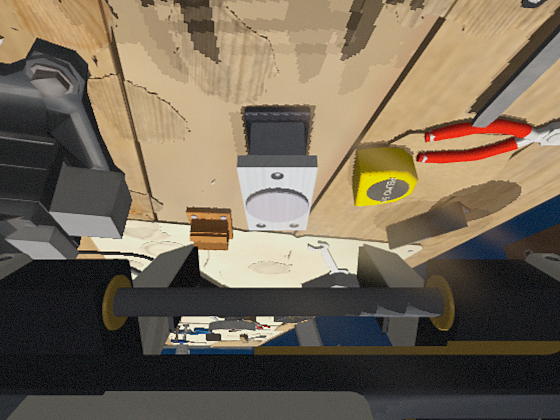

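The plate is pad-up, flat and at seat height: the face reads 55.3 mm from the wrist, the same as at the start, with single hole at (277,176). Next is the bearing, gripped along y between the block and the bolt.

```bash
python3 - <<'E'
from h import *
go(np.array([.598,.161,.20]),Rt(np.array([0,1.,0]),-Z),2)
E
```

```text
row [35.9, 22.3, -42.3] [-15.2, 19.0, -36.4] |d|60 |w|44
  row [22.7, 50.8, -21.9] [-15.2, 19.0, -36.4] |d|60 |w|44
```

Call:
jog_arm(
  motion=[36,22,-42,-15,19,-36,1,36,22,-42,-15,19,-36,1,36,22,-42,-15,19,-36,1,36,22,-42,-15,19,-36,1,36,22,-42,-15,19,-36,1],
)

```text
t: 25.1
tcp_pos: [0.5881, 0.1016, 0.1948]
eef_rot: [[-0.75, 0.624, 0.22], [0.539, 0.769, -0.343], [-0.383, -0.139, -0.913]]
wrist_force: [0.6, -0.6, -0.1]
width: 0.0921
finger_force: 0.0
```

Call:
jog_arm(
  motion=[23,51,-22,-15,19,-36,1,23,51,-22,-15,19,-36,1,23,51,-22,-15,19,-36,1,23,51,-22,-15,19,-36,1,23,51,-22,-15,19,-36,1],
)

```text
t: 25.6
tcp_pos: [0.5983, 0.1601, 0.199]
eef_rot: [[-1.0, 0.023, 0.006], [0.022, 1.0, -0.005], [-0.006, -0.005, -1.0]]
wrist_force: [0.5, -0.0, 0.1]
width: 0.0917
finger_force: 0.0
```

Call:
jog_arm(
  motion=[0,0,0,0,0,0,1,0,0,0,0,0,0,1],
)

```text
t: 25.8
tcp_pos: [0.5985, 0.1605, 0.1986]
eef_rot: [[-0.999, 0.033, 0.009], [0.032, 0.999, -0.008], [-0.009, -0.007, -1.0]]
wrist_force: [-0.7, -0.4, -0.2]
width: 0.0916
finger_force: 0.0
```

```bash
cat > b.py <<'E'
from h import *
st()
im,P,K,M=cam("wrist");save("w10.png",im)
r=np.hypot(P[...,0]-.598,P[...,1]-.161)
f=(P[...,2]>.014)&(P[...,2]<.024)&(r<.034)
pts=P[f][:,:2].astype(np.float32)*1000;print("bearing",f.sum(),cv2.minEnclosingCircle(pts),cv2.fitEllipse(cv2.convexHull(pts)),np.median(P[f][:,2]))
for n,lo,hi,x,y,rr in(("block",.027,.04,.656,.147,.06),("bolt",.035,.07,.54,.161,.02)):
    f=(P[...,2]>lo)&(P[...,2]<hi)&(np.hypot(P[...,0]-x,P[...,1]-y)<rr);print(n,f.sum(),P[f].min(0).round(3) if f.any() else"",P[f].max(0).round(3) if f.any() else "")
go(np.array([.598,.161,.070]),Rt(np.array([0,1.,0]),-Z),1)
E
python3 b.py
```

```text
t25.8 q [ 0.24  0.7  -0.94  1.65  0.63  1.12  0.66] p [0.5985 0.1605 0.1986] z [ 0.009 -0.008 -1.   ] y [ 0.033  0.999 -0.007] F [-0.7 -0.4 -0.2] w 0.0916 f 0.0
bearing 1777 ((597.6383666992188, 160.92633056640625), 26.07440185546875) ((597.6714477539062, 160.88497924804688), (51.47663879394531, 51.868743896484375), 96.68450927734375) 0.015715132006020704
block 4185 [0.631 0.102 0.027] [0.677 0.193 0.033]
bolt 388 [0.533 0.155 0.036] [0.548 0.169 0.061]
  row [1.3, 0.4, 129.1] [-0.4, 0.5, -1.7] |d|129 |w|2
```

View pics/w10.png

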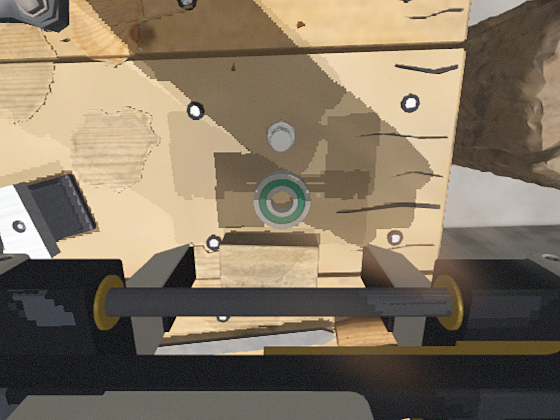

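The wrist view shows the bearing at (281,199) with the bolt at (280,136) and the block at (269,262), all where expected. Before going down I'll check whether the camera offset clears the bolt.

```bash
python3 - <<'E'
from h import *
print(np.array(bot.read_camera("wrist")["hand_eye"]).round(3))
E
```

```text
[[-0.001 -0.957 -0.289  0.078]
 [ 1.    -0.001 -0.    -0.001]
 [-0.    -0.289  0.957 -0.091]
 [ 0.     0.     0.     1.   ]]
```

Call:
jog_arm(
  motion=[1.5,0.4,40,-0.4,0.5,-1.7,1,1.5,0.4,80,-0.4,0.5,-1.7,1,1.5,0.4,110,-0.4,0.5,-1.7,1,1.5,0.4,128,-0.4,0.5,-1.7,1,1.5,0.4,128,-0.4,0.5,-1.7,1],
)

```text
t: 26.4
tcp_pos: [0.5968, 0.1617, 0.07]
eef_rot: [[-1.0, -0.004, -0.002], [-0.004, 1.0, -0.001], [0.002, -0.001, -1.0]]
wrist_force: [-0.2, -0.0, 0.6]
width: 0.0921
finger_force: 0.0
```

Call:
jog_arm(
  motion=[0,0,0,0,0,0,1,0,0,0,0,0,0,-1,0,0,0,0,0,0,-1,0,0,0,0,0,0,-1,0,0,0,0,0,0,-1],
)

```text
t: 26.9
tcp_pos: [0.5986, 0.1615, 0.0725]
eef_rot: [[-1.0, -0.003, 0.002], [-0.003, 1.0, 0.001], [-0.002, 0.001, -1.0]]
wrist_force: [0.1, 0.2, -0.7]
width: 0.0642
finger_force: 0.0
```

Call:
jog_arm(
  motion=[0,0,0,0,0,0,-1,0,0,0,0,0,0,-1,0,0,0,0,0,0,-1],
)

```text
t: 27.2
tcp_pos: [0.5984, 0.1617, 0.0721]
eef_rot: [[-1.0, -0.004, 0.001], [-0.004, 1.0, 0.001], [-0.001, 0.001, -1.0]]
wrist_force: [-0.4, -0.0, 1.5]
width: 0.0502
finger_force: 30.0
```

```bash
python3 - <<'E'
from h import *
st()
o=bot.get_obs();p=o["tcp_pos"];R=o["eef_rot"];p1=p+[0,0,.12]
t=np.array([.611,-.0945,p[2]+.062+.05]);go(t,Rt(np.array([0,1.,0]),-Z),2,p1,R)
E
```

```text
t27.2 q [ 0.18  0.84 -0.84  1.74  0.77  0.93  0.59] p [0.5984 0.1617 0.0721] z [ 0.001  0.001 -1.   ] y [-0.004  1.     0.001] F [-0.4 -0.   1.5] w 0.0502 f 30.0
  row [-5.8, -128.1, 3.8] [0.0, 0.0, 0.1] |d|128 |w|0
  row [-6.1, -128.1, 3.9] [0.0, 0.0, 0.1] |d|128 |w|0
```

Call:
jog_arm(
  motion=[0,0,-10,0,0,0,-1,0,0,-35,0,0,0,-1,0,0,-70,0,0,0,-1,0,0,-100,0,0,0,-1,0,0,-120,0,0,0,-1],
)

```text
t: 27.7
tcp_pos: [0.5983, 0.1618, 0.1945]
eef_rot: [[-1.0, -0.004, 0.002], [-0.004, 1.0, 0.002], [-0.002, 0.002, -1.0]]
wrist_force: [1.5, 0.9, -3.5]
width: 0.0504
finger_force: 30.0
```

Call:
jog_arm(
  motion=[-1,-20,0,0,0,0,-1,-3,-55,2,0,0,0,-1,-4,-90,2,0,0,0,-1,-6,-120,3,0,0,0,-1,-6,-128,4,0,0,0,-1],
)

```text
t: 28.2
tcp_pos: [0.6048, 0.0283, 0.1873]
eef_rot: [[-1.0, 0.002, -0.001], [0.002, 1.0, -0.002], [0.001, -0.002, -1.0]]
wrist_force: [1.2, -0.6, -2.7]
width: 0.0503
finger_force: 30.0
```

Call:
jog_arm(
  motion=[-1,-20,0,0,0,0,-1,-3,-55,2,0,0,0,-1,-4,-90,2,0,0,0,-1,-6,-120,3,0,0,0,-1,-6,-128,4,0,0,0,-1],
)

```text
t: 28.7
tcp_pos: [0.611, -0.0991, 0.1832]
eef_rot: [[-1.0, 0.001, -0.0], [0.001, 1.0, -0.001], [0.0, -0.001, -1.0]]
wrist_force: [-0.7, -0.9, -3.4]
width: 0.0506
finger_force: 30.0
```

```bash
python3 - <<'E'
from h import *
st()
o=bot.get_obs();p=o["tcp_pos"]
for n in("wrist",):
    im,P,K,M=cam(n);save("w11.png",im)
    q=P-p;f=(P[...,2]>p[2]-.066)&(P[...,2]<p[2]-.045)&(np.hypot(q[...,0],q[...,1])<.03)
    Q=P[f];print(n,f.sum(),Q.min(0).round(4),Q.max(0).round(4),np.median(Q,0).round(4))
    pts=Q[:,:2].astype(np.float32)*1000;print(cv2.fitEllipse(cv2.convexHull(pts)))
    f=(P[...,2]>.055)&(P[...,2]<.066)&(np.hypot(P[...,0]-.611,P[...,1]+.0945)<.06);print("plate seen",f.sum())
go(np.array([.611,-.0945,.160]),Rt(np.array([0,1.,0]),-Z),1)
E
```

```text
t28.7 q [ 0.67  0.73 -0.95  1.66  0.65  1.11  1.1 ] p [ 0.611  -0.0991  0.1832] z [-0.    -0.001 -1.   ] y [ 0.001  1.    -0.001] F [-0.7 -0.9 -3.4] w 0.0506 f 30.0
wrist 5583 [ 0.5841 -0.1275  0.1173] [ 0.6215 -0.071   0.1382] [ 0.6016 -0.0997  0.1264]
((606.2008666992188, -99.97879028320312), (41.98857879638672, 59.16142654418945), 2.877817392349243)
plate seen 7103
  row [-0.2, 4.1, 23.1] [-0.0, -0.0, -0.1] |d|23 |w|0
```

View pics/w11.png

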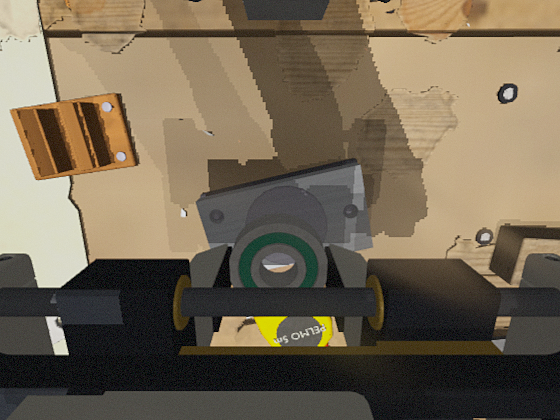

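The bearing is held centrally at (277,262) above the plate, with the pad showing behind it at (287,220). Now I'll centre it and lower.

Call:
jog_arm(
  motion=[-0.7,4.3,15,0,0,0,-1,-0.7,4.3,30,0,0,0,-1,-0.7,4.3,40,0,0,0,-1,-0.7,4.3,43,0,0,0,-1,-0.7,4.3,43,0,0,0,-1],
)

```text
t: 29.25
tcp_pos: [0.6115, -0.0894, 0.1398]
eef_rot: [[-1.0, -0.005, -0.001], [-0.005, 1.0, 0.001], [0.001, 0.001, -1.0]]
wrist_force: [-0.1, -0.3, -2.6]
width: 0.0501
finger_force: 30.0
```

```bash
python3 - <<'E'
from h import *
st();go(np.array([.6117,-.0945,.1345]),Rt(np.array([0,1.,0]),-Z),1)
E
```

```text
t29.2 q [ 0.63  0.77 -0.92  1.7   0.7   1.04  1.05] p [ 0.6115 -0.0894  0.1398] z [-0.001  0.001 -1.   ] y [-0.005  1.     0.001] F [-0.1 -0.3 -2.6] w 0.0501 f 30.0
  row [-0.1, -5.1, 5.3] [0.1, -0.0, 0.3] |d|7 |w|0
```

Call:
jog_arm(
  motion=[0,-5,0,0,0,0,-1,0,-5,0,0,0,0,-1,0,-5,2,0,0,0,-1,0,-5,2,0,0,0,-1,0,-5,2,0,0,0,-1],
)

```text
t: 29.75
tcp_pos: [0.6119, -0.0952, 0.1388]
eef_rot: [[-1.0, -0.004, 0.001], [-0.004, 1.0, 0.001], [-0.001, 0.001, -1.0]]
wrist_force: [-0.2, -0.2, -4.3]
width: 0.05
finger_force: 30.0
```

```bash
python3 - <<'E'
from h import *
st();go(np.array([.6117,-.0945,.1345]),Rt(np.array([0,1.,0]),-Z),1)
o=bot.get_obs();p=o["tcp_pos"];im,P,K,M=cam("wrist");q=P-p
f=(P[...,2]>p[2]-.066)&(P[...,2]<p[2]-.054)&(abs(q[...,1])<.012)&(q[...,0]<-.015)&(q[...,0]>-.035)
print("front rim x",np.percentile(P[f][:,0],[1,5,20]).round(4),f.sum())
C=np.array([.611,-.0945]);f=(P[...,2]>.0585)&(P[...,2]<.0625)&(np.hypot(P[...,0]-.611,P[...,1]+.0945)<.036)
Q=P[f][:,:2]*1e3
r=lambda c:np.hypot(*(Q-c).T)
print("pad pts",f.sum(),"y",np.percentile(Q[:,1],[1,99]).round(1),"xmin",np.percentile(Q[:,0],[0.5,1]).round(1),np.median(P[f][:,2]).round(4))
E
```

```text
t29.8 q [ 0.64  0.77 -0.92  1.7   0.7   1.03  1.06] p [ 0.6119 -0.0952  0.1388] z [ 0.001  0.001 -1.   ] y [-0.004  1.     0.001] F [-0.2 -0.2 -4.3] w 0.0500 f 30.0
  row [0.2, 0.7, 4.3] [0.1, 0.0, 0.2] |d|4 |w|0
front rim x [0.5853 0.5856 0.5866] 1164
pad pts 1694 y [-123.   -67.4] xmin [581.4 581.6] 0.0605
```

Call:
jog_arm(
  motion=[0,0.3,2,0,0,0,-1,0,0.3,3.5,0,0,0,-1,0,0.3,4.3,0,0,0,-1,0,0.3,4.3,0,0,0,-1],
)

```text
t: 30.2
tcp_pos: [0.6119, -0.0949, 0.1342]
eef_rot: [[-1.0, -0.004, 0.001], [-0.004, 1.0, 0.001], [-0.001, 0.001, -1.0]]
wrist_force: [-1.4, -0.1, -2.6]
width: 0.0501
finger_force: 30.0
```

```bash
python3 -c "
from h import *
st()"
```

```text
t30.2 q [ 0.64  0.78 -0.91  1.7   0.71  1.03  1.06] p [ 0.6119 -0.0949  0.1342] z [ 0.001  0.001 -1.   ] y [-0.004  1.     0.001] F [-1.4 -0.1 -2.6] w 0.0501 f 30.0
```

Force still near the free weight, so it's about 1 mm up. I'll ease it down to contact.

Call:
jog_arm(
  motion=[0,0,0.5,0,0,0,-1,0,0,0.8,0,0,0,-1,0,0,0.8,0,0,0,-1],
)

```text
t: 30.5
tcp_pos: [0.612, -0.0949, 0.1341]
eef_rot: [[-1.0, -0.004, 0.001], [-0.004, 1.0, 0.001], [-0.001, 0.001, -1.0]]
wrist_force: [-1.3, -0.5, 4.8]
width: 0.0504
finger_force: 30.0
```

Call:
jog_arm(
  motion=[0,0,0,0,0,0,0.3,0,0,0,0,0,0,0.3,0,0,0,0,0,0,0.3,0,0,-20,0,0,0,0.3,0,0,-60,0,0,0,0.3],
)

```text
t: 31.0
tcp_pos: [0.6103, -0.0954, 0.1914]
eef_rot: [[-1.0, -0.004, -0.005], [-0.004, 1.0, 0.002], [0.005, 0.002, -1.0]]
wrist_force: [0.5, -0.3, 0.4]
width: 0.06
finger_force: 0.0
```

Call:
jog_arm(
  motion=[0,0,-40,0,0,0,0.3,40,0,-70,0,0,0,0.3,80,0,-70,0,0,0,0.3,110,0,-70,0,0,0,0.3,110,0,-70,0,0,0,0.3],
)

```text
t: 31.5
tcp_pos: [0.4985, -0.0956, 0.2635]
eef_rot: [[-1.0, -0.004, -0.001], [-0.004, 1.0, -0.002], [0.001, -0.002, -1.0]]
wrist_force: [1.3, -0.3, -0.2]
width: 0.0598
finger_force: 0.0
```

```bash
python3 - <<'E'
from h import *
st()
px=yawv(13.05);py=np.array([-px[1],px[0],0]);C=np.array([.611,-.0945,0])
for n in("top","wrist"):
    im,P,K,M=cam(n);q=P-C;a,b,z=q@px*1e3,q@py*1e3,P[...,2]*1e3
    f=(np.hypot(a,b)<34)&(z>72)&(z<90);print(n,"bearing",f.sum())
    if f.sum()>50:
        Q=np.c_[a[f],b[f]].astype(np.float32);print(cv2.minEnclosingCircle(Q)[0:2],"z",np.median(z[f]).round(1))
        A=np.c_[a[f],b[f],np.ones(f.sum())];w=np.ones(f.sum(),bool)
        for _ in range(5): c=np.linalg.lstsq(A[w],z[f][w],rcond=None)[0];w=abs(z[f]-A@c)<2.5
        print(" plane",c.round(3))
    f=(np.hypot(a,b)<34)&(z>58)&(z<63)
    if f.sum()>20: print(" pad ring a",np.percentile(a[f],[1,99]).round(1),"b",np.percentile(b[f],[1,99]).round(1))
    f=(abs(a)<30)&(abs(b)>34)&(abs(b)<57)&(z>50)&(z<62)
    if f.sum()>50:
        A=np.c_[a[f],b[f],np.ones(f.sum())];print(" plate",f.sum(),np.linalg.lstsq(A,z[f],rcond=None)[0].round(4))
    save("fin_%s.png"%n,im if n=="wrist" else cv2.resize(im[120:250,180:420],None,fx=3,fy=3))
E
```

```text
t31.5 q [ 0.88  0.5  -1.1   1.83  0.49  1.12  1.18] p [ 0.4985 -0.0956  0.2635] z [-0.001 -0.002 -1.   ] y [-0.004  1.    -0.002] F [ 1.3 -0.3 -0.2] w 0.0598 f 0.0
top bearing 162
((4.62711238861084, -0.5170326232910156), 25.409793853759766) z 78.1
 plane [2.1000e-02 1.8000e-02 7.7806e+01]
 pad ring a [-0.2 31.2] b [-25.4  33.2]
 plate 164 [1.50000e-03 7.20000e-03 5.62616e+01]
wrist bearing 558
((-0.42046499252319336, -2.04474139213562), 26.59135627746582) z 77.3
 plane [ 3.6000e-02 -9.0000e-03  7.6731e+01]
 pad ring a [-30.1  -9.6] b [-21.6  26.8]
 plate 896 [-1.10000e-02  4.00000e-04  5.52607e+01]
```

View pics/fin_wrist.png

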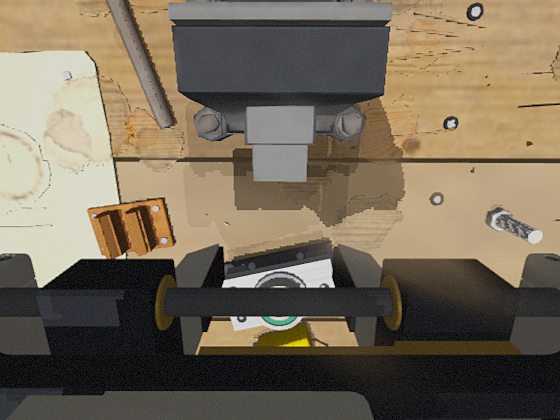

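The final wrist view shows the bearing on the plate but half hidden by the gripper at (280,295), while the stand, tape and bolt look undisturbed. I'll clear the arm away and check by numbers from the top and scene cameras.

Call:
jog_arm(
  motion=[0,-45,-20,0,0,0,0.3,10,-90,-40,0,0,0,0.3,20,-135,-50,0,0,0,0.3,30,-180,-50,0,0,0,0.3,40,-225,-50,0,0,0,0.3],
)

```text
t: 32.1
tcp_pos: [0.4633, -0.323, 0.3137]
eef_rot: [[-1.0, -0.003, 0.003], [-0.003, 1.0, 0.001], [-0.003, 0.001, -1.0]]
wrist_force: [1.3, 0.2, -0.2]
width: 0.0597
finger_force: 0.0
```

Call:
jog_arm(
  motion=[0,-45,0,0,0,0,0.3,10,-90,0,0,0,0,0.3,20,-120,0,0,0,0,0.3,20,-120,0,0,0,0,0.3,20,-120,0,0,0,0,0.3],
)

```text
t: 32.6
tcp_pos: [0.4436, -0.4415, 0.3124]
eef_rot: [[-1.0, -0.002, 0.002], [-0.002, 1.0, 0.003], [-0.002, 0.003, -1.0]]
wrist_force: [0.2, 0.5, 1.0]
width: 0.0594
finger_force: 0.0
```

```bash
python3 - <<'E'
from h import *
st()
px=yawv(13.05);py=np.array([-px[1],px[0],0]);C=np.array([.611,-.0945,0])
for n in("top","scene"):
    im,P,K,M=cam(n);q=P-C;a,b,z=q@px*1e3,q@py*1e3,P[...,2]*1e3
    f=(np.hypot(a,b)<36)&(z>73)&(z<90);Q=np.c_[a[f],b[f]].astype(np.float32)
    print(n,"bearing",f.sum(),cv2.minEnclosingCircle(Q),"z",np.median(z[f]).round(1))
    A=np.c_[a[f],b[f],np.ones(f.sum())];w=np.ones(f.sum(),bool)
    for _ in range(5): c=np.linalg.lstsq(A[w],z[f][w],rcond=None)[0];w=abs(z[f]-A@c)<2.5
    print(" plane",c.round(3))
    f=(np.hypot(a,b)<36)&(z>59)&(z<73)
    print(" pad+",cv2.minEnclosingCircle(np.c_[a[f],b[f]].astype(np.float32)))
    f=(abs(a)<30)&(abs(b)>34)&(abs(b)<57)&(z>50)&(z<62)
    A=np.c_[a[f],b[f],np.ones(f.sum())];print(" plate",f.sum(),np.linalg.lstsq(A,z[f],rcond=None)[0].round(4))
    if n=="top":
        for nm,r,lo,hi in(("block",(162,187,190,237),.02,.05),("bolt",(212,232,198,218),.03,.09),("tape",(128,162,288,330),.02,.06)):
            m=np.zeros(z.shape,bool);m[r[0]:r[1],r[2]:r[3]]=1;m&=(P[...,2]>lo)&(P[...,2]<hi);print(nm,P[m].mean(0).round(4))
E
```

```text
t32.6 q [ 1.33  0.64 -1.05  1.48  0.56  1.35  1.81] p [ 0.4436 -0.4415  0.3124] z [ 0.002  0.003 -1.   ] y [-0.002  1.     0.003] F [0.2 0.5 1. ] w 0.0594 f 0.0
top bearing 352 ((0.2818901836872101, -1.4060020446777344), 26.25523567199707) z 78.2
 plane [0.0000e+00 1.6000e-02 7.8287e+01]
 pad+ ((-0.715194821357727, -0.052572742104530334), 34.94320297241211)
 plate 477 [-3.50000e-03  1.60000e-03  5.65112e+01]
block [0.6561 0.1465 0.0312]
bolt [0.5403 0.1605 0.055 ]
tape [ 0.7193 -0.0833  0.0333]
scene bearing 248 ((-2.673358201980591, 0.7230262756347656), 27.75432777404785) z 79.1
 plane [-1.0000e-03 -1.5000e-02  7.9414e+01]
 pad+ ((-2.3945674896240234, 6.243401527404785), 32.36449432373047)
 plate 161 [-1.00000e-04  2.80000e-03  5.74968e+01]
```

```bash
python3 -c "
from bench import bot
print(bot.finish_job())"
```

```text
the job is handed in; nothing more can be done
None
```

The job is handed in at 32.6 s: the plate is pad-up and flat on its three pins, the bearing lies flat on the pad about 1.5 mm off centre with no overhang (4 mm margin), and the block, bolt and tape measure have not moved.

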